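# Tuck the drip strip under the tea board's lapped slat

### The job

Pick up the aluminium drip strip by its wooden grip, lay it on the tea board's front ledge and slide its plain front edge squarely under the lapped front slat until it meets the stop, without lifting the slat. Finish while still holding the strip by its grip and pressing it firmly flat on the ledge; leave the two glass cups where they stand.

Things in the scene. Friction and masses are not known exactly. Their poses are not given: they have to be found in the camera images.
- tea_board: Dark wooden tea board fixed to the table, 215 mm deep (x) by 220 mm wide (y), its place and turn vary. Origin on the table directly below the middle of the front slat's free edge (the lip); +x points from the lip inwards under the slat, y along the lip, z up. A stop 28 mm inwards from the lip (x = +28 mm) spans the full width under the slat. The lapped light wood slats lie at x > 0; the highest part is 50 mm above the table.
- ledge: The tea board's flat front ledge, part of the board: open from x = -85 mm to the lip at x = 0 and on under the slat to the stop at x = +28 mm, 220 mm wide; its top is 18 mm above the table. Same origin and axes as tea_board.
- lip (a point): Middle of the free lower edge of the front slat: 25 mm above the table, so 7 mm above the ledge. Axes as tea_board. The slat is 200 mm long along y (100 mm either side), 65 mm deep, 8 mm thick, its top 33 mm above the table.
- slat (a joint): Angle of the front slat about a hinge along its far edge, 65 mm inwards from the lip: 0 lying shut (it cannot go lower), positive when the lip is lifted, in rad. It is light (about 80 g) and falls back by its weight.
- strip: Loose aluminium drip strip, 80 mm (x) by 150 mm (y), 4 mm thick, about 0.16 kg, lying on the table. Origin at the centre of its underside, z up; +x points to the plain front edge (at x = +40 mm). The back edge (x = -40 mm) has a low upturned hem, 10 mm above the underside. A light wood grip block stands on it nearer the back edge.
- strip_grip (a point): Centre of the grip block, 24 mm above the strip's underside and 58 mm behind its front edge; axes as strip. The block is 22 mm (x) by 36 mm (y) by 40 mm high, its top 44 mm above the underside; it can be taken from above across either pair of faces.
- strip_left (a point): Left (+y) end of the strip's front edge, mid thickness (2 mm above the underside).
- strip_right (a point): Right (-y) end of the strip's front edge, mid thickness (2 mm above the underside).
- cup_near: Glass cup, 60 mm across, 65 mm high, standing between board and strip; origin centre of its base.
- cup_far: Second glass cup of the same size, farther from the robot; origin centre of its base.
Not all that is in view belongs to the job. What is shaped like the strip but red or yellow is not meant.

How it is judged:
By the outcome, as a careful person would: the job done as asked, in the order asked, and still so for the second after the job is handed in, while the arm keeps its last pose, push and grip.
It also fails if it takes over 40 s, if anything falls off the work surface, if the arm or the gripper's body presses on something with over 40 N, if the wrist force passes 120 N, or if a joint passes its speed limit or range.

### The arm

A 6-joint arm with a two-finger parallel gripper is mounted at the origin on the work surface. World frame = base frame: x ahead of the robot, y to its left, z up, the work surface at z = 0. Lengths are in m, angles in degrees, forces in N, time in s.
With the tool pointing down it reaches from about 0.375 to 0.925 m from the base axis. Payload 5.7 kg.
Tool frame: the origin (TCP) lies at the very end of the fingers, on their centre line; the grasp point (between the pads) lies 19 mm behind it; x points along the fingers, z is the direction in which the jaws open and shut, and the axes are right-handed (so a half turn about x gives the same grasp; the last joint's range is limited). The gripper opens to 88 mm and grips with 3 to 60 N. Pads are 20 mm wide; open, the fingers measure 115 mm over their backs; the gripper's body (75 mm by 178 mm) begins 61 mm behind the grasp point.
Start: joints at [69.952, 20.558, 86.54, -0, 72.909, -6.595], TCP at [0.14, 0.584, 0.191] pointing down, gripper open.
Joint ranges: [-170.27, 170.27], [-57.76, 135], [12.27, 136.19], [-55.21, 235.2], [11.17, 155.16], [-170.74, 170.74]. Speed limits (degrees/s): [136.94, 136.94, 180, 180, 180, 180].

### API

Orientations are given as [roll, pitch, yaw] about the fixed x, y, z axes, in that order (R = Rz(yaw) Ry(pitch) Rx(roll)).
In Python, from station import bot, cams, nets gives the robot as it stands.
- The arm moves only by the shell command python3 -m inch 'ROWS' [FORCE]. ROWS is JSON, a list that holds one entry, the list of rows, each a list of 5 numbers: the shift along the tool's x, y, z in cm, then the turn about the tool's x in degrees, then the opening, from -1 (shut) to 1 (fully open). In form: [[[x, y, z, yaw, fingers], ...]]. A call has 1 to 12 rows; each row is the pose to reach, as a shift and turn from the pose measured when the call began, along the tool's axes at that moment; what a row does not reach only later rows make up. A row lasts 1/8 s, in which the tool goes at most 62.5 mm and 10.7 degrees, less where a joint would pass 70% of its speed; a pose out of reach is approached as far as the arm can. A call with a gripper value outside its range is refused whole. The fingers move at their own pace and stop on an object; FORCE is the grip in N (left out, the last holds). Time passes only in rows, so rows that repeat a pose let the fingers close. It gives the time, the measured TCP pose, the force and the opening at its end, in the units of the state.
- bot.get_state(): the state, without advancing time (a new reading comes with each control period).
- cams.capture(name): name is "side" or "top" or "wrist"; returns the picture (420x560x3 uint8, blue, green, red); there is no depth.
- cams.camera_info(name): a dict with "intrinsics" (3x3 intrinsics, pixels), "dist_coeffs" ([k1, k2, p1, p2, k3] as OpenCV has them; the pictures are not rectified), "T" (4x4, takes a point from camera to world coordinates); the wrist camera has in their place "T_tool_cam" (4x4, takes a point from camera to tool coordinates, whose origin is the TCP and whose axes are the tool frame's). Camera axes: x right, y down, z forward; pixel columns grow to the right and rows downward; lengths in m; the calibration is good to about 2 mm. A picture is of the moment at which its call begins: read the wrist's pose just before it. camera_info takes no time and is no camera call.
- bot.close_job(): hands the job in, once; it reports no verdict.
Trained networks look in the newest picture that a camera, given by its name, has taken for a name from the list of things; names that differ only in an ending like _2 or _b are one class to them, and where a whole thing is asked for, a point or a joint stands for the part that bears it (a point fixed in the world has none). Each returns a list of dicts, best first, with "p" (0 to 1); they miss things now and then, are a little off and sometimes report something else, mostly with a low value. They report only what shows in the picture. A call takes as long as a camera call. They do not tell look-alikes from the thing itself.
- nets.regions_of(query, camera): "pixels" (420x560 bool, what is visible of it).
- nets.pinpoint(query, camera): "at" ([x, y, z] in m, in world coordinates, good to about 4 mm: a listed point, or the origin of a listed thing).
The state is a dict: "t": time; "qpos": joint angles; "dq": joint speeds; "joint_efforts": joint torques, N m; "position": TCP position; "ee_rot": TCP orientation; "force": force on the tool from outside, world axes, zero at the start; "ft_torque": the same for the moment, N m; "gripper_width": finger opening in m.
Only numpy, scipy, OpenCV 4.12 (cv2) and the standard library are available. Lean on these libraries where they do the work, as an engineer would, in place of code of your own. Each camera call takes 0.05 s, during which the arm holds its last target.

## Working session

There is one attempt and no reset: what is moved stays moved. The work goes in short steps, Python scripts to look and compute and a shell command to move; the robot and the scene stay as the last step left them, time stands still between calls to the robot, and variables do not carry over. Pictures are saved under pics/ and viewed, and the job is handed in when it is done.

```bash
ls; mkdir -p pics; python3 - <<'E'
from station import bot,cams,nets
import cv2
print(bot.get_state())
for c in("side","top","wrist"):
    im=cams.capture(c); cv2.imwrite(f"pics/{c}0.png",im)
    i=cams.camera_info(c); print(c,i)
    if c=="wrist": continue
    for q in("tea_board","lip","strip","strip_grip","strip_left","strip_right","cup_near","cup_far"):
        print(q,[(round(d["p"],2),[round(float(v),3) for v in d["at"]]) for d in nets.pinpoint(q,c)[:4]])
E
```

```text
pics
{'t': 0.0, 'qpos': array([ 6.99525543e+01,  2.05949789e+01,  8.65990833e+01, -3.61954101e-04,
        7.29073154e+01, -6.59533300e+00]), 'dq': array([ 0.00376539,  0.06968796, -0.03131789,  0.02309567, -0.04953411,
       -0.04000755]), 'joint_efforts': array([ 1.70194948e-03, -5.15369582e+01, -2.70730555e+01,  6.76269340e-02,
        3.47905490e-02, -1.08341951e-04]), 'position': array([0.13933948, 0.58283358, 0.19033972]), 'ee_rot': array([ 173.60009039,   89.89862181, -109.85191557]), 'force': array([ 0.04623042, -0.31761998,  0.35742256]), 'ft_torque': array([0.0025471, 0.0522407, 0.0085407]), 'gripper_width': 0.08791261173024997}
side {'intrinsics': array([[397.94006783,   0.        , 281.04322487],
       [  0.        , 397.94006783, 211.07031209],
       [  0.        ,   0.        ,   1.        ]]), 'dist_coeffs': array([0.03187466, 0.        , 0.        , 0.        , 0.        ]), 'T': array([[ 0.90179597, -0.23305763,  0.3639343 ,  0.0349709 ],
       [-0.43215723, -0.49029492,  0.75686922, -0.98050302],
       [ 0.00204099, -0.83981845, -0.54286352,  0.72306257],
     
[... 1780 characters left out ...]
005, -0.004]), (0.63, [0.53, 0.246, -0.001])]
cup_far [(0.66, [0.644, 0.004, -0.0])]
wrist {'intrinsics': array([[346.34464349,   0.        , 279.04147546],
       [  0.        , 346.34464349, 206.83539582],
       [  0.        ,   0.        ,   1.        ]]), 'dist_coeffs': array([0.01110802, 0.        , 0.        , 0.        , 0.        ]), 'T_tool_cam': array([[ 7.72650221e-04, -3.01196685e-01,  9.53561723e-01,
        -1.94909624e-01],
       [-2.88550103e-04, -9.53562035e-01, -3.01196549e-01,
         8.25107943e-02],
       [ 9.99999660e-01, -4.24307529e-05, -8.23680252e-04,
        -6.25668932e-04],
       [ 0.00000000e+00,  0.00000000e+00,  0.00000000e+00,
         1.00000000e+00]])}
```

View pics/top0.png

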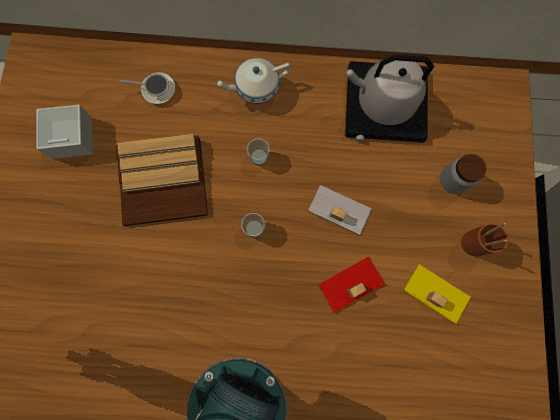

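View pics/side0.png

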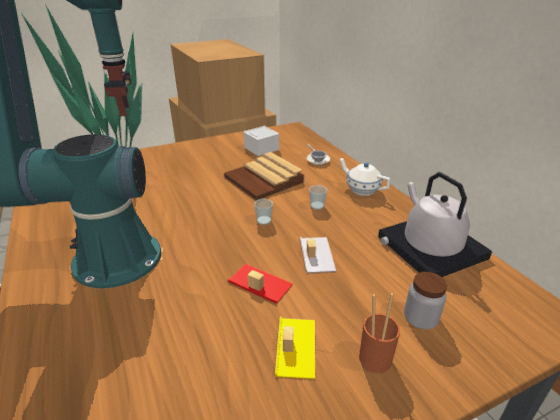

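```bash
python3 - <<'E'
import cv2
a=cv2.imread("pics/side0.png")
b=a[170:400,60:420]
cv2.imwrite("pics/crop0.png",cv2.resize(b,None,fx=2.2,fy=2.2,interpolation=cv2.INTER_CUBIC))
E
```

```text
(no output)
```

View pics/crop0.png

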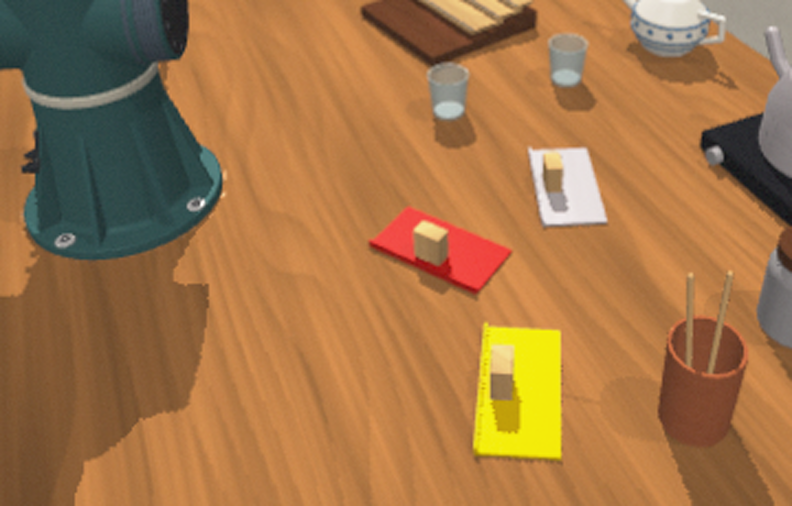

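The candidates in the top view are grey aluminium at (340,210), red at (352,285) and yellow at (437,294). In the 2.2x crop the grey-white one, with its hem and grip, sits at (567,187). I choose that one: it is the only unpainted strip. Next I measure its pose and the board's turn.

```bash
cat > h.py <<'E'
import numpy as np,cv2
from scipy.spatial.transform import Rotation as Rn
from station import bot,cams,nets
def pose():
    s=bot.get_state(); return np.array(s["position"]),Rn.from_euler("xyz",s["ee_rot"],degrees=True).as_matrix(),s
def camT(c):
    i=cams.camera_info(c)
    if c=="wrist":
        p,R,_=pose(); T=np.eye(4);T[:3,:3]=R;T[:3,3]=p; T=T@i["T_tool_cam"]
    else: T=i["T"]
    return i["intrinsics"],i["dist_coeffs"],T
def bp(px,c,z,cam=None):
    K,D,T=cam or camT(c)
    n=cv2.undistortPoints(np.array(px,float).reshape(-1,1,2),K,D)[:,0]
    d=np.c_[n,np.ones(len(n))]@T[:3,:3].T
    return T[:3,3]+d*((z-T[2,3])/d[:,2])[:,None]
def proj(P,c,cam=None):
    K,D,T=cam or camT(c); Ti=np.linalg.inv(T)
    return cv2.projectPoints(np.array(P,float).reshape(-1,3),cv2.Rodrigues(Ti[:3,:3])[0],Ti[:3,3],K,D)[0][:,0]
def delta(xyz,zang):
    """rows shift(cm), turn(deg) to reach TCP xyz with tool z at world angle zang (mod 180)"""
    p,R,s=pose(); d=R.T@(np.array(xyz)-p)*100
    a=np.degrees(np.arctan2(R[1,2],R[0,2])); t=-(zang-a)  # tool x down
    t=(t+90)%180-90
    print("delta cm",d.round(2),"turn",round(t,2),"now",p.round(4),"zang",round(a,2),"q",s["qpos"].round(1),"F",s["force"].round(1),"w",round(s["gripper_width"],4),"t",round(s["t"],2))
E
python3 - <<'E'
from h import *
a=cv2.imread("pics/top0.png")
cv2.imwrite("pics/c1.png",cv2.resize(a[120:240,100:220],None,fx=5,fy=5,interpolation=cv2.INTER_CUBIC))
cv2.imwrite("pics/c2.png",cv2.resize(a[170:250,290:390],None,fx=7,fy=7,interpolation=cv2.INTER_CUBIC))
delta((0.494,-0.22,0.15),68.9)
E
```

```text
delta cm [  4.12 -53.16 -69.9 ] turn 7.65 now [0.1396 0.5835 0.1911] zang 76.55 q [70.  20.6 86.5 -0.  72.9 -6.6] F [ 0.2  0.7 -0.7] w 0.0877 t 0.95
```

View pics/c1.png

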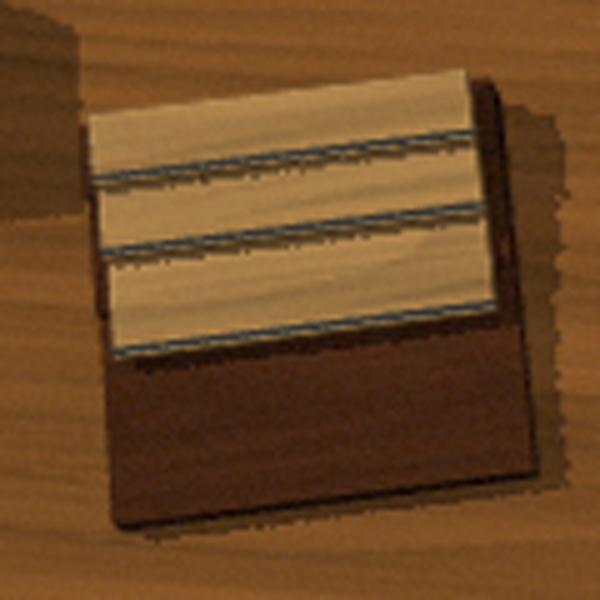

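View pics/c2.png

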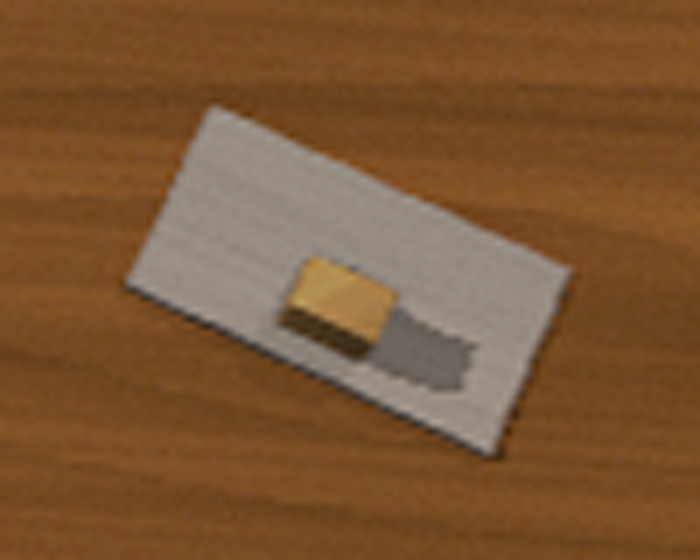

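```bash
python3 - <<'E'
from h import *
f=lambda P,s,o:[(x/s+o[0]-.5*0,y/s+o[1]) for x,y in P]
P=bp(f([(213,105),(572,270)],7,(290,170)),"top",.004);print(P.round(4))
Q=bp(f([(128,287),(495,455)],7,(290,170)),"top",.01);print(Q.round(4))
for A in(P,Q): d=A[0]-A[1];print("len",np.linalg.norm(d),"ang",np.degrees(np.arctan2(d[1],d[0])))
print(((P.sum(0)+Q.sum(0))/4).round(4))
L=bp(f([(115,352),(495,306)],5,(100,120)),"top",.029)
G=bp(f([(118,528),(538,474)],5,(100,120)),"top",.016)
B=bp(f([(92,118),(466,70)],5,(100,120)),"top",.05)
for A in(L,G,B): d=A[0]-A[1];print(A.round(4),"len",np.linalg.norm(d),"ang",np.degrees(np.arctan2(d[1],d[0])),"mid",A.mean(0).round(4))
delta((0.43,0.25,0.26),95)
E
```

```text
[[ 0.5762 -0.1705  0.004 ]
 [ 0.5215 -0.3103  0.004 ]]
[[ 0.5005 -0.1417  0.01  ]
 [ 0.4469 -0.2822  0.01  ]]
len 0.15012406111561807 ang 68.6384098778155
len 0.15040255269236877 ang 69.109272724626
[ 0.5113 -0.2262  0.007 ]
[[0.5142 0.3468 0.029 ]
 [0.5545 0.152  0.029 ]] len 0.19895387570737216 ang 101.6975932615675 mid [0.5343 0.2494 0.029 ]
[[0.4235 0.3357 0.016 ]
 [0.4687 0.1217 0.016 ]] len 0.21873440510145506 ang 101.9219541949318 mid [0.4461 0.2287 0.016 ]
[[0.6344 0.3702 0.05  ]
 [0.6769 0.1779 0.05  ]] len 0.1969004503052074 ang 102.44847054299879 mid [0.6557 0.2741 0.05  ]
delta cm [ -6.89 -36.   -25.68] turn -18.45 now [0.1396 0.5835 0.1911] zang 76.55 q [70.  20.6 86.5 -0.  72.9 -6.6] F [ 0.2  0.7 -0.7] w 0.0877 t 0.95
```

```bash
python3 -m inch '[[[-2,-5,-3,-9,1],[-3,-10,-7,-18,1],[-4,-15,-11,-25.5,1],[-5,-20,-14,-25.5,1],[-6,-25,-18,-25.5,1],[-7,-30,-21.5,-25.5,1],[-7,-36,-25.7,-25.5,1],[-7,-36,-25.7,-25.5,1],[-7,-36,-25.7,-25.5,1]]]'
python3 - <<'E'
from h import *
delta((.43,.25,.26),102)
im=cams.capture("wrist");cv2.imwrite("pics/w1.png",im)
for q in("lip","tea_board"): print(q,[(round(d["p"],2),np.round(d["at"],4)) for d in nets.pinpoint(q,"wrist")])
E
```

```text
t: 2.08
position: [0.43, 0.2495, 0.261]
ee_rot: [56.7, 90.0, 158.6]
force: [0.3, -0.1, 0.5]
gripper_width: 0.0879
delta cm [ 0.1  -0.01  0.05] turn -0.08 now [0.43   0.2495 0.261 ] zang 101.92 q [ 22.1   8.5  93.1   0.   78.4 -79.8] F [ 0.3 -0.1  0.5] w 0.0879 t 2.08
lip [(0.6, array([0.5334, 0.2523, 0.0226]))]
tea_board [(0.98, array([ 0.5329,  0.2501, -0.0011])), (0.29, array([ 0.443 , -0.005 , -0.0006]))]
```

View pics/w1.png

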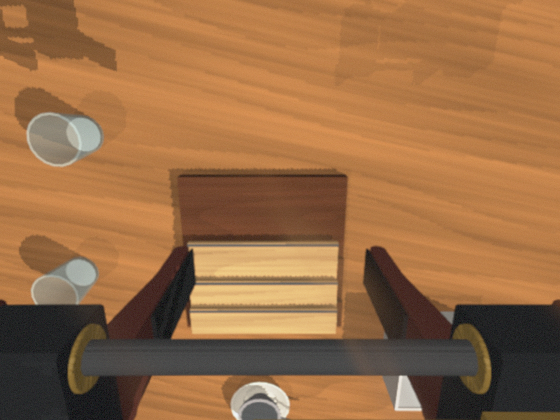

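```bash
python3 - <<'E'
from h import *
a=cv2.imread("pics/w1.png")
cv2.imwrite("pics/w1c.png",cv2.resize(a[165:265,170:360],None,fx=4,fy=4,interpolation=cv2.INTER_CUBIC))
E
```

```text
(no output)
```

View pics/w1c.png

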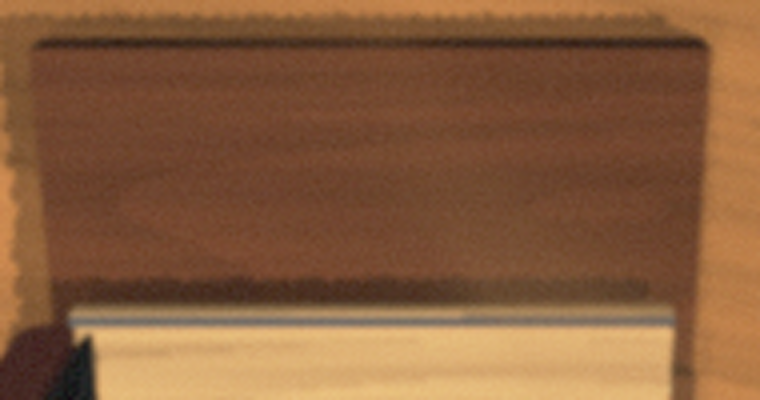

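```bash
python3 - <<'E'
from h import *
f=lambda P:[(x/4+170,y/4+165) for x,y in P]
for P,z in(([(36,49),(709,47)],.018),([(71,307),(673,307)],.025),([(75,326),(674,325)],.033)):
    A=bp(f(P),"wrist",z);d=A[1]-A[0];m=A.mean(0);print(A.round(4),np.linalg.norm(d).round(4),np.degrees(np.arctan2(d[1],d[0])).round(2),m.round(4), (m+(.085*np.array([np.cos(.208),np.sin(.208),0]) if z==.018 else 0)).round(4))
delta((0.494,-0.22,0.16),68.9)
E
```

```text
[[0.4708 0.1269 0.018 ]
 [0.4246 0.339  0.018 ]] 0.217 102.3 [0.4477 0.233  0.018 ] [0.5309 0.2505 0.018 ]
[[0.5547 0.1512 0.025 ]
 [0.5121 0.3493 0.025 ]] 0.2026 102.11 [0.5334 0.2503 0.025 ] [0.5334 0.2503 0.025 ]
[[0.5573 0.1549 0.033 ]
 [0.5153 0.3492 0.033 ]] 0.1987 102.22 [0.5363 0.2521 0.033 ] [0.5363 0.2521 0.033 ]
delta cm [ 10.08   3.51 -47.42] turn 33.24 now [0.4287 0.2509 0.261 ] zang 102.14 q [ 22.3   8.5  93.1   0.   78.4 -79.8] F [-0.5 -0.1 -0.5] w 0.0879 t 2.23
```

```bash
python3 -m inch '[[[0,0.5,-6,8,1],[0,1,-12,16,1],[1,1.5,-18,24,1],[2,2,-24,33.2,1],[4,2.5,-30,33.2,1],[6,3,-36,33.2,1],[8,3.3,-42,33.2,1],[10,3.5,-47.4,33.2,1],[10,3.5,-47.4,33.2,1],[10,3.5,-47.4,33.2,1]]]'
python3 - <<'E'
from h import *
delta((.4948,-.2195,.16),68.9)
im=cams.capture("wrist");cv2.imwrite("pics/w2.png",im)
for q in("strip_grip","strip_left","strip_right"): print(q,[(round(d["p"],2),np.round(d["at"],4)) for d in nets.pinpoint(q,"wrist")])
E
```

```text
t: 3.48
position: [0.494, -0.218, 0.1606]
ee_rot: [69.5, 89.9, 138.5]
force: [-0.6, 0.1, 0.8]
gripper_width: 0.0876
delta cm [ 0.06 -0.13 -0.11] turn 0.09 now [ 0.494  -0.218   0.1606] zang 68.99 q [ -31.2   17.5   96.     0.    66.6 -100.2] F [-0.6  0.1  0.8] w 0.0876 t 3.48
strip_grip [(0.68, array([ 0.3089, -0.2735,  0.0221])), (0.61, array([ 0.4941, -0.2184,  0.0233]))]
strip_left [(0.64, array([ 3.875e-01, -4.325e-01,  1.000e-04])), (0.61, array([ 0.58  , -0.1663, -0.0035])), (0.41, array([ 0.4931, -0.2206,  0.0236]))]
strip_right [(0.88, array([ 0.3951, -0.3032,  0.0024])), (0.74, array([ 0.5218, -0.3102,  0.0028]))]
```

View pics/w2.png

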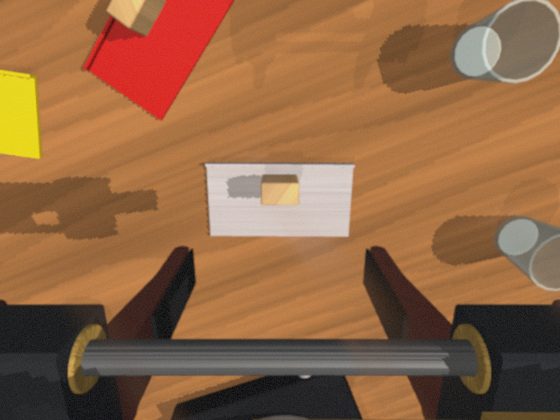

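The aluminium strip is seen squarely between the fingers, with its block at (280,190). Descending onto it.

```bash
python3 -m inch '[[[5,-0.1,-0.1,0,0.3],[10,-0.1,-0.1,0,0.3],[13.5,-0.1,-0.1,0,0.3],[15.3,-0.1,-0.1,0,0.3],[15.3,-0.1,-0.1,0,0.3],[15.3,-0.1,-0.1,0,0.3]]]' 40
python3 - <<'E'
from h import *
delta((.4948,-.2195,.006),68.9)
im=cams.capture("wrist");cv2.imwrite("pics/w3.png",im)
E
```

```text
t: 4.42
position: [0.4957, -0.2194, 0.0096]
ee_rot: [-100.3, 89.9, -31.2]
force: [-0.1, 1.0, 0.8]
gripper_width: 0.0569
delta cm [ 0.35  0.08 -0.05] turn 0.21 now [ 0.4957 -0.2194  0.0096] zang 69.11 q [ -31.2   29.1  104.    -0.    46.8 -100.3] F [-0.1  1.   0.8] w 0.0569 t 4.42
```

View pics/w3.png

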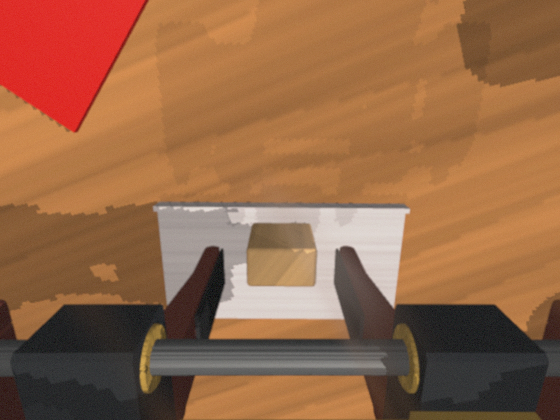

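```bash
python3 -m inch '[[[0.3,0.05,-0.05,0,0.3],[0.3,0.05,-0.05,0,0.3],[0.3,0.05,-0.05,0,-1],[0.3,0.05,-0.05,0,-1],[0.3,0.05,-0.05,0,-1],[0.3,0.05,-0.05,0,-1]]]' 40
python3 -m inch '[[[-2,0,0,0,-1],[-4,0,0,0,-1],[-6,0,0,0,-1],[-6,0,0,0,-1],[-6,0,0,0,-1]]]' 40
python3 - <<'E'
from h import *
delta((.4948,-.2195,.006),68.9)
im=cams.capture("wrist");cv2.imwrite("pics/w4.png",im)
im=cams.capture("side");cv2.imwrite("pics/s4.png",cv2.resize(im[180:330,230:400],None,fx=4,fy=4))
E
```

```text
t: 5.22
position: [0.4953, -0.2197, 0.0068]
ee_rot: [-92.4, 89.9, -23.3]
force: [0.9, 1.8, 1.3]
gripper_width: 0.0358
t: 5.85
position: [0.4946, -0.2194, 0.066]
ee_rot: [-89.6, 90.0, -20.5]
force: [-0.8, 0.1, -2.8]
gripper_width: 0.0352
delta cm [ 6.   -0.02 -0.  ] turn 0.19 now [ 0.4946 -0.2194  0.066 ] zang 69.09 q [ -31.2   24.2  101.6    0.    54.1 -100.3] F [-0.8  0.1 -2.8] w 0.0352 t 5.85
```

View pics/w4.png

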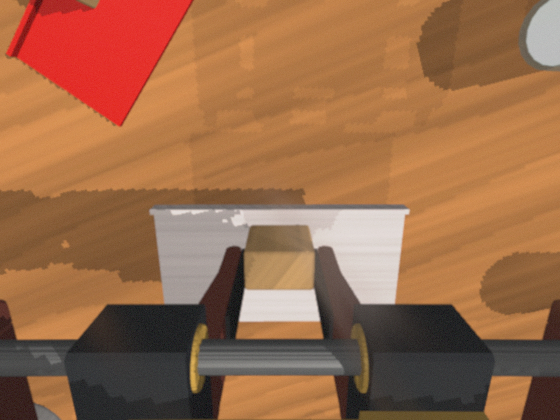

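View pics/s4.png

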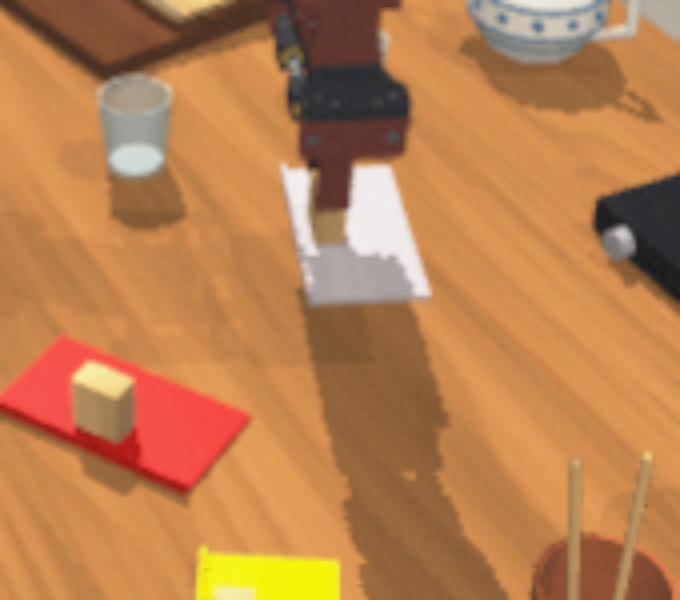

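Grasped and level in the wrist view: the hem runs from (152,209) to (408,209), with no turn relative to the jaws. Next I carry it above the ledge.

```bash
python3 - <<'E'
from h import *
delta((.4675,.2367,.13),102.1)
E
python3 -m inch '[[[-5,0,0,0,-1],[-9,0,0,0,-1],[-9,0,0,0,-1]]]' 40
python3 - <<'E'
from h import *
delta((.4675,.2367,.13),102.1)
E
```

```text
delta cm [-6.42 18.78 41.63] turn -33.01 now [ 0.4943 -0.2192  0.0657] zang 69.09 q [ -31.2   24.2  101.7    0.    54.1 -100.3] F [ 0.5  0.8 -1.7] w 0.0357 t 5.95
t: 6.32
position: [0.4964, -0.2204, 0.158]
ee_rot: [-98.3, 89.7, -29.2]
force: [0.1, 0.4, -3.0]
gripper_width: 0.0356
delta cm [ 2.66 19.02 41.68] turn -33.0 now [ 0.4964 -0.2204  0.158 ] zang 69.1 q [ -31.2   17.7   96.2    0.    65.8 -100.3] F [ 0.1  0.4 -3. ] w 0.0356 t 6.33
```

```bash
python3 -m inch '[[[0,2,4.5,-4,-1],[0,4.2,9.2,-8,-1],[0,6.4,14,-12,-1],[0,8.6,18.8,-16,-1],[0,10.8,23.6,-20,-1],[0,13,28.4,-24,-1],[0,15.2,33.2,-28,-1],[0,17.2,37.7,-31,-1],[1,19,41.7,-33,-1],[2.6,19,41.7,-33,-1],[2.6,19,41.7,-33,-1],[2.6,19,41.7,-33,-1]]]' 40
python3 - <<'E'
from h import *
delta((.4675,.2367,.13),102.1)
im=cams.capture("wrist");cv2.imwrite("pics/w5.png",im)
delta((.4675,.2367,.13),102.1)
im=cams.capture("top");cv2.imwrite("pics/t5.png",cv2.resize(im[120:270,100:270],None,fx=4,fy=4))
E
```

```text
t: 7.82
position: [0.4673, 0.2355, 0.1299]
ee_rot: [-151.8, 89.7, -49.7]
force: [-0.3, 0.1, -1.8]
gripper_width: 0.0353
delta cm [-0.01 -0.04  0.11] turn -0.08 now [0.4673 0.2355 0.1299] zang 102.02 q [ 19.4  18.1 100.2  -0.3  61.6 -82.5] F [-0.3  0.1 -1.8] w 0.0353 t 7.83
delta cm [0.05 0.01 0.11] turn -0.1 now [0.4679 0.2357 0.1305] zang 102.0 q [ 19.4  18.1 100.2  -0.3  61.6 -82.5] F [-0.5 -0.1 -1.5] w 0.0357 t 7.88
```

View pics/w5.png

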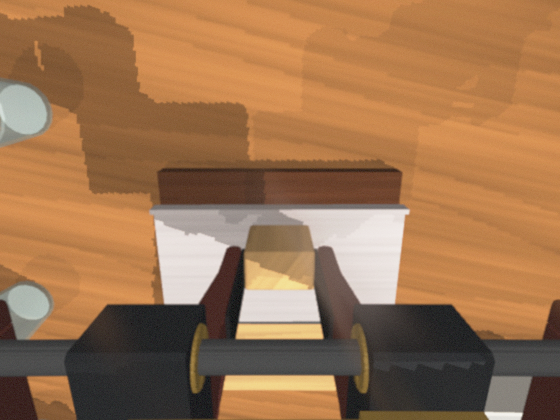

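View pics/t5.png

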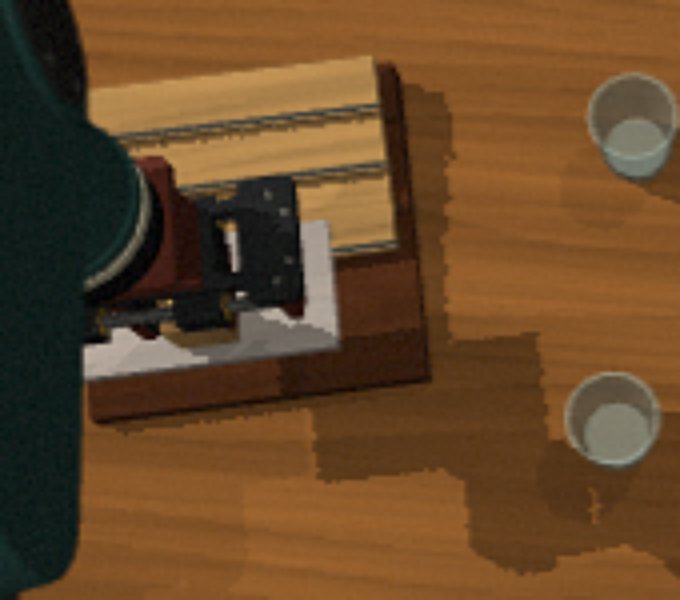

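Seen from the wrist, the hem (row 209) and the board's front edge (row 170) are parallel and both centred on column 280. Lowering to just above the ledge.

```bash
python3 -m inch '[[[4,0.1,0.05,-0.1,-1],[7,0.1,0.05,-0.1,-1],[9,0.1,0.05,-0.1,-1],[9.8,0.1,0.05,-0.1,-1],[9.8,0.1,0.05,-0.1,-1],[9.8,0.1,0.05,-0.1,-1]]]' 40
python3 - <<'E'
from h import *
delta((.4675,.2367,.0245),102.1)
im=cams.capture("wrist");cv2.imwrite("pics/w6.png",im)
delta((.4675,.2367,.0245),102.1)
im=cams.capture("side");cv2.imwrite("pics/s6.png",cv2.resize(im[130:230,190:330],None,fx=5,fy=5,interpolation=cv2.INTER_CUBIC))
E
```

```text
t: 8.68
position: [0.4685, 0.236, 0.0338]
ee_rot: [-119.6, 89.6, -17.5]
force: [-0.6, -0.4, -2.1]
gripper_width: 0.0357
delta cm [0.92 0.09 0.09] turn -0.02 now [0.4685 0.236  0.0338] zang 102.08 q [ 19.4  25.8 105.4  -0.3  48.5 -82.5] F [-0.6 -0.4 -2.1] w 0.0357 t 8.68
delta cm [0.93 0.09 0.09] turn -0.01 now [0.4685 0.2361 0.0338] zang 102.09 q [ 19.4  25.8 105.4  -0.3  48.4 -82.5] F [ 0.6 -0.7 -3.1] w 0.0355 t 8.72
```

View pics/w6.png

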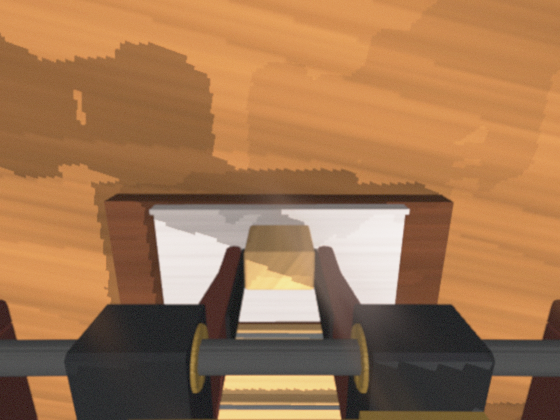

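View pics/s6.png

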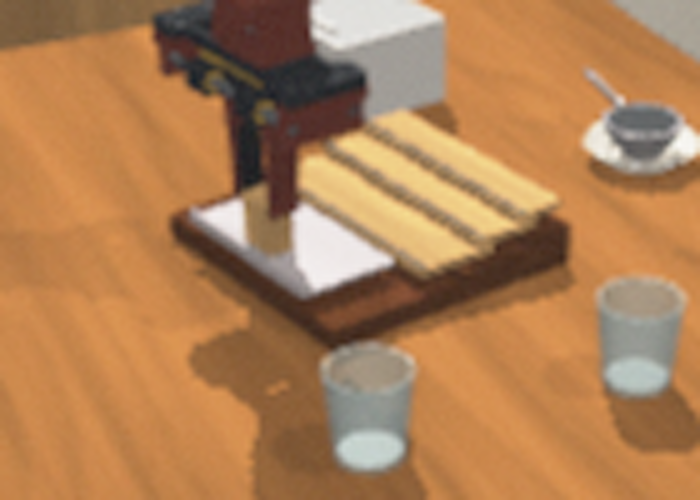

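```bash
python3 - <<'E'
from h import *
a=cv2.imread("pics/w6.png")
cv2.imwrite("pics/w6c.png",cv2.resize(a[190:400,100:460],None,fx=2.2,fy=2.2,interpolation=cv2.INTER_CUBIC))
cv2.imwrite("pics/w6d.png",cv2.resize(a[280:360,220:340],None,fx=6,fy=6,interpolation=cv2.INTER_CUBIC))
E
```

```text
(no output)
```

View pics/w6d.png

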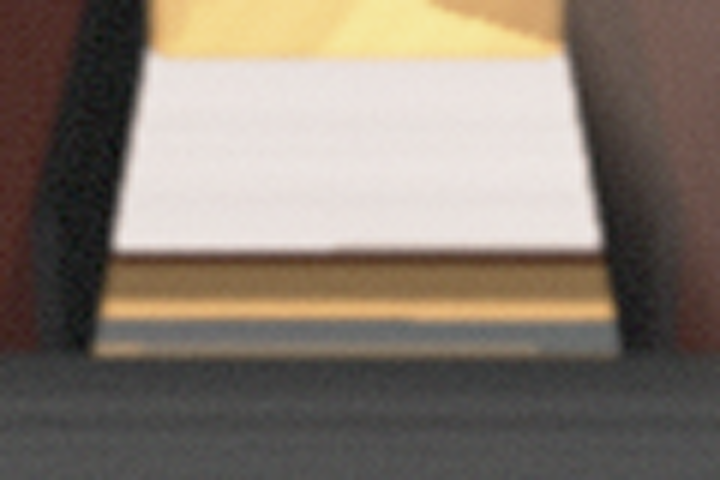

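```bash
python3 - <<'E'
from h import *
ex=np.array([np.cos(np.radians(12.1)),np.sin(np.radians(12.1)),0]);o=np.array([.532,.2505,0])
def show(n,px,z):
    A=bp(px,"wrist",z);print(n,A.round(4),"bx",((A-o)@ex).round(4), "ang",np.degrees(np.arctan2(*(A[-1]-A[0])[[1,0]])).round(2))
p,_,s=pose()
h=p[2]-.0058
show("strip front top",[(240,280+250/6),(320,280+250/6)],h+.004)
show("lip bottom",[(240,280+264/6),(320,280+264/6)],.025)
show("slat top edge",[(240,280+300/6),(320,280+300/6)],.033)
show("block front foot",[(245,280+52/6),(314,280+52/6)],h+.004)
show("hem",[(152,207),(408,207)],h+.010)
show("ledge front",[(107,203),(449,203)],.018)
E
```

```text
strip front top [[0.5322 0.2221 0.0319]
 [0.5209 0.2741 0.0319]] bx [-0.0057 -0.0059] ang 102.24
lip bottom [[0.5392 0.2226 0.025 ]
 [0.5275 0.2766 0.025 ]] bx [0.0012 0.0011] ang 102.25
slat top edge [[0.5379 0.2232 0.033 ]
 [0.5265 0.2754 0.033 ]] bx [ 0.     -0.0001] ang 102.25
block front foot [[0.507  0.2209 0.0319]
 [0.4976 0.2643 0.0319]] bx [-0.0307 -0.0308] ang 102.21
hem [[0.4619 0.1587 0.0379]
 [0.4308 0.3029 0.0379]] bx [-0.0878 -0.088 ] ang 102.15
ledge front [[0.4731 0.1243 0.018 ]
 [0.4275 0.3361 0.018 ]] bx [-0.084  -0.0842] ang 102.15
```

View pics/w6c.png

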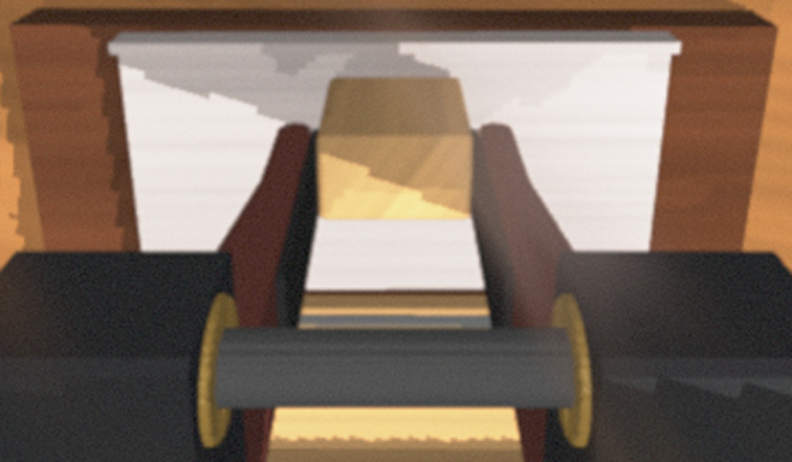

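The strip's front edge is about 6 mm before the lip and parallel to it within 0.2°. Lowering to contact.

```bash
python3 -m inch '[[[0.5,0.1,0.05,0,-1],[0.9,0.1,0.05,0,-1],[0.9,0.1,0.05,0,-1]]]' 60
python3 -m inch '[[[0.15,0,0,0,-1],[0.15,0,0,0,-1]]]' 60
python3 - <<'E'
from h import *
delta((.4675,.2367,.0235),102.2)
E
```

```text
t: 9.15
position: [0.4675, 0.2364, 0.0249]
ee_rot: [-118.7, 89.6, -16.6]
force: [-0.3, -1.1, 2.4]
gripper_width: 0.0347
t: 9.4
position: [0.4675, 0.2364, 0.0247]
ee_rot: [-117.4, 89.6, -15.3]
force: [-3.7, -2.4, 16.9]
gripper_width: 0.0351
delta cm [ 0.12 -0.    0.03] turn -0.09 now [0.4675 0.2364 0.0247] zang 102.11 q [ 19.5  26.5 106.   -0.3  47.1 -82.4] F [-3.7 -2.4 16.9] w 0.0351 t 9.4
```

```bash
python3 -m inch '[[[0.07,-0.4,0,0,-1],[0.07,-0.8,0,0,-1],[0.07,-1.2,0,0,-1],[0.07,-1.6,0,0,-1],[0.07,-1.6,0,0,-1]]]' 60
python3 - <<'E'
from h import *
delta((.4675,.2367,.0235),102.2)
im=cams.capture("wrist");cv2.imwrite("pics/w7.png",im)
im=cams.capture("side");cv2.imwrite("pics/s7.png",cv2.resize(im[130:230,190:330],None,fx=5,fy=5,interpolation=cv2.INTER_CUBIC))
E
```

```text
t: 10.02
position: [0.4669, 0.2361, 0.0246]
ee_rot: [102.1, 88.8, -155.8]
force: [-35.3, -5.4, 51.4]
gripper_width: 0.0349
delta cm [ 0.11 -0.07  0.04] turn -0.12 now [0.4669 0.2361 0.0246] zang 102.08 q [ 1.930e+01  2.720e+01  1.046e+02 -1.000e-01  4.940e+01 -8.260e+01] F [-35.3  -5.4  51.4] w 0.0349 t 10.03
```

View pics/w7.png

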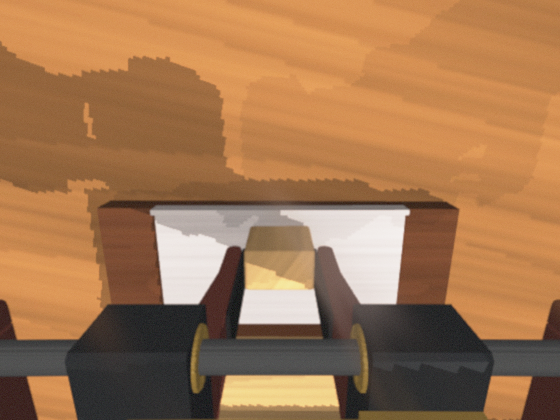

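View pics/s7.png

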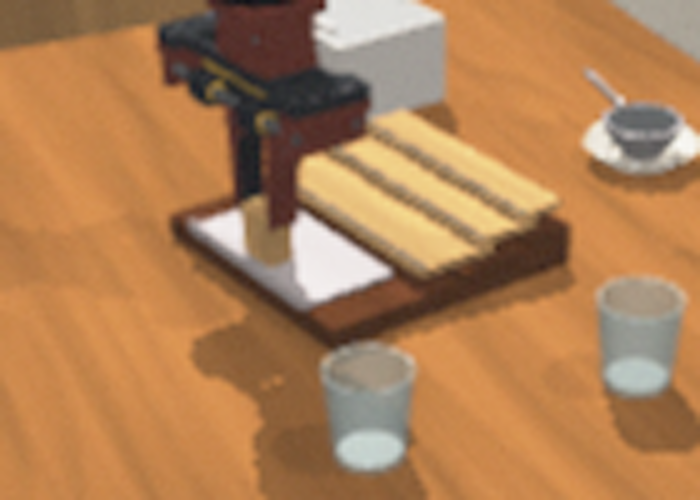

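The strip hasn't moved. It is jammed by friction: 51 N down against 35 N across, with the front edge still short of the lip. I'll relax the press and then slide with a lighter one.

```bash
python3 -m inch '[[[-0.02,0,0,0.1,-1],[-0.02,0,0,0.1,-1]]]' 60
python3 - <<'E'
from h import *
delta((.4675,.2367,.0245),102.2)
E
```

```text
t: 10.38
position: [0.4656, 0.2359, 0.025]
ee_rot: [102.1, 88.7, -155.9]
force: [-3.7, -2.2, 5.8]
gripper_width: 0.0353
delta cm [ 0.05 -0.2   0.04] turn -0.18 now [0.4656 0.2359 0.025 ] zang 102.02 q [ 1.940e+01  2.710e+01  1.047e+02 -1.000e-01  4.950e+01 -8.260e+01] F [-3.7 -2.2  5.8] w 0.0353 t 10.38
```

```bash
python3 -m inch '[[[-0.05,-0.2,0,0,-1],[-0.08,-0.4,0,0,-1],[-0.08,-0.4,0,0,-1]]]' 60
python3 - <<'E'
from h import *
p,R,s=pose();print("toolx",R[:,0].round(4));delta((.4675,.2367,.0245),102.2)
E
```

```text
t: 10.75
position: [0.47, 0.2368, 0.0255]
ee_rot: [102.1, 88.7, -155.8]
force: [-2.5, -1.2, 3.1]
gripper_width: 0.035
toolx [-0.0205 -0.0092 -0.9997]
delta cm [0.1  0.24 0.05] turn -0.18 now [0.47   0.2368 0.0255] zang 102.02 q [ 1.930e+01  2.730e+01  1.042e+02 -1.000e-01  4.980e+01 -8.260e+01] F [-2.5 -1.2  3.1] w 0.035 t 10.75
```

```bash
python3 -m inch '[[[0.2,0.2,0,0,-1],[0.25,0.3,0,0,-1],[0.25,0.3,0,0,-1]]]' 60
python3 - <<'E'
from h import *
p,R,s=pose();print("toolx",R[:,0].round(4));delta((.4675,.2367,.0245),102.2)
E
```

```text
t: 11.12
position: [0.4697, 0.2367, 0.0247]
ee_rot: [105.1, 89.0, -152.8]
force: [-1.8, -1.4, 17.2]
gripper_width: 0.0354
toolx [-0.0155 -0.0079 -0.9998]
delta cm [0.03 0.22 0.05] turn -0.17 now [0.4697 0.2367 0.0247] zang 102.03 q [ 19.3  27.2 104.5  -0.2  49.3 -82.6] F [-1.8 -1.4 17.2] w 0.0354 t 11.12
```

```bash
python3 -m inch '[[[0.15,0.5,0,0,-1],[0.2,1.0,0,0,-1],[0.2,1.0,0,0,-1]]]' 60
python3 - <<'E'
from h import *
p,R,s=pose();print("toolx",R[:,0].round(4));delta((.4675,.2367,.0245),102.2)
E
```

```text
t: 11.5
position: [0.4661, 0.2364, 0.0248]
ee_rot: [121.1, 89.6, -136.9]
force: [4.5, -0.0, 10.0]
gripper_width: 0.0351
toolx [-0.0047 -0.0044 -1.    ]
delta cm [ 0.02 -0.14  0.  ] turn -0.22 now [0.4661 0.2364 0.0248] zang 101.98 q [ 19.4  26.8 105.5  -0.2  48.1 -82.4] F [ 4.5 -0.  10. ] w 0.0351 t 11.5
```

```bash
python3 -m inch '[[[-0.03,-0.2,0,-0.2,-1],[-0.05,-0.5,0,-0.2,-1],[-0.05,-0.8,0,-0.2,-1],[-0.05,-1.1,0,-0.2,-1],[-0.05,-1.4,0,-0.2,-1],[-0.05,-1.4,0,-0.2,-1]]]' 60
python3 - <<'E'
from h import *
p,R,s=pose();print("toolx",R[:,0].round(4));delta((.532-.978*.03,.2505-.2096*.03,.0245),102.2)
im=cams.capture("wrist");cv2.imwrite("pics/w8.png",im)
im=cams.capture("side");cv2.imwrite("pics/s8.png",cv2.resize(im[130:230,190:330],None,fx=5,fy=5,interpolation=cv2.INTER_CUBIC))
E
```

```text
t: 12.25
position: [0.4806, 0.2396, 0.0251]
ee_rot: [125.4, 89.7, -132.4]
force: [-1.6, 0.2, -0.7]
gripper_width: 0.035
toolx [-0.0036 -0.004  -1.    ]
delta cm [ 0.05 -2.26 -0.01] turn -0.03 now [0.4806 0.2396 0.0251] zang 102.17 q [ 19.2  27.6 103.7  -0.2  49.  -82.8] F [-1.6  0.2 -0.7] w 0.035 t 12.25
```

View pics/w8.png

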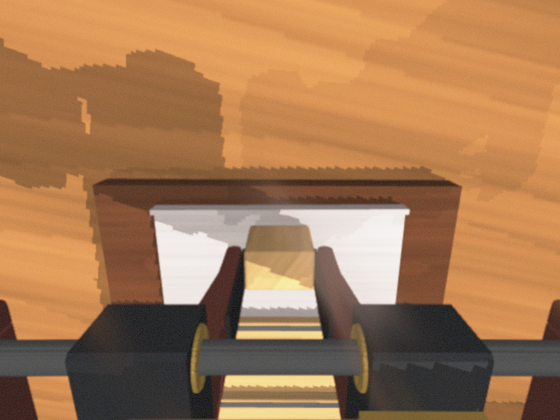

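View pics/s8.png

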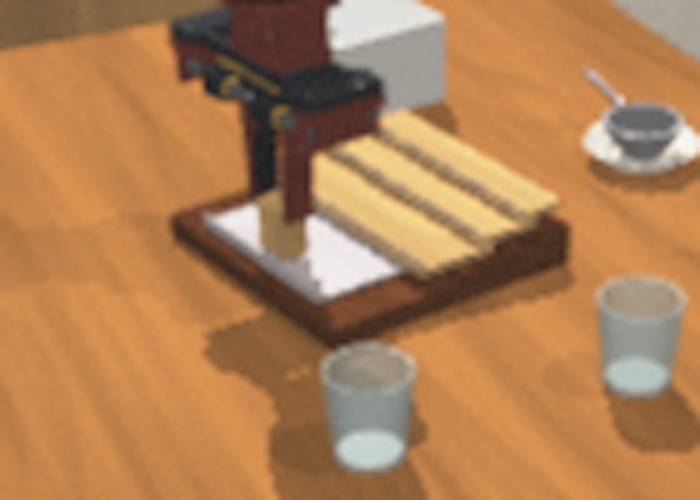

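The strip is about 5 mm under the slat and square, and the slat is shut. Continuing.

```bash
python3 -m inch '[[[0.03,-0.3,0,0,-1],[0.02,-0.6,0,0,-1],[0.02,-0.9,0,0,-1],[0.02,-1.2,0,0,-1],[0.02,-1.5,0,0,-1],[0.02,-1.8,0,0,-1],[0.02,-1.8,0,0,-1]]]' 60
python3 - <<'E'
from h import *
p,R,s=pose();print("toolx",R[:,0].round(4));delta((.532-.978*.03,.2505-.2096*.03,.0245),102.2)
E
```

```text
t: 13.22
position: [0.4988, 0.2436, 0.0249]
ee_rot: [131.4, 89.7, -126.4]
force: [-1.7, 0.5, 1.1]
gripper_width: 0.035
toolx [-0.0026 -0.0035 -1.    ]
delta cm [ 0.04 -0.39 -0.02] turn -0.04 now [0.4988 0.2436 0.0249] zang 102.16 q [ 19.   28.6 101.4  -0.2  50.1 -83. ] F [-1.7  0.5  1.1] w 0.035 t 13.22
```

Now the last few millimetres to the stop, in small steps.

```bash
python3 -m inch '[[[0.03,-0.15,0,0,-1],[0.03,-0.3,0,0,-1],[0.03,-0.3,0,0,-1]]]' 60
python3 -m inch '[[[0.02,-0.15,0,0,-1],[0.02,-0.3,0,0,-1],[0.02,-0.3,0,0,-1]]]' 60
python3 - <<'E'
from h import *
p,R,s=pose();print("toolx",R[:,0].round(4));delta((.532-.978*.03,.2505-.2096*.03,.0245),102.2)
E
```

```text
t: 13.6
position: [0.4989, 0.2436, 0.0248]
ee_rot: [111.1, 89.5, -146.8]
force: [-8.0, -1.4, 11.2]
gripper_width: 0.0348
t: 13.98
position: [0.4987, 0.2435, 0.0248]
ee_rot: [103.8, 89.2, -154.1]
force: [-9.9, -2.9, 11.9]
gripper_width: 0.0349
toolx [-0.0125 -0.0061 -0.9999]
delta cm [ 0.02 -0.4  -0.01] turn -0.04 now [0.4987 0.2435 0.0248] zang 102.16 q [ 1.900e+01  2.890e+01  1.009e+02 -1.000e-01  5.100e+01 -8.310e+01] F [-9.9 -2.9 11.9] w 0.0349 t 13.97
```

It stopped about 4 mm short of where I expected the stop. This could be the stop or friction, so I'll check visually and with a light press.

```bash
python3 -m inch '[[[-0.05,-0.15,0,0,-1],[-0.07,-0.3,0,0,-1],[-0.07,-0.4,0,0,-1]]]' 60
python3 - <<'E'
from h import *
ex=np.array([np.cos(np.radians(12.1)),np.sin(np.radians(12.1)),0]);o=np.array([.532,.2505,0])
p,R,s=pose();print("toolx",R[:,0].round(4),"bx",(p-o)@ex);delta((.532-.978*.03,.2505-.2096*.03,.0245),102.2)
im=cams.capture("wrist");cv2.imwrite("pics/w9.png",im)
cv2.imwrite("pics/w9c.png",cv2.resize(im[160:400,80:480],None,fx=2,fy=2,interpolation=cv2.INTER_CUBIC))
im=cams.capture("side");cv2.imwrite("pics/s9.png",cv2.resize(im[130:230,190:330],None,fx=5,fy=5,interpolation=cv2.INTER_CUBIC))
E
```

```text
t: 14.35
position: [0.5009, 0.2441, 0.0252]
ee_rot: [100.8, 89.0, -157.0]
force: [-7.2, -1.6, 6.3]
gripper_width: 0.0354
toolx [-0.0157 -0.0067 -0.9999] bx -0.03175212737258845
delta cm [ 0.06 -0.18 -0.02] turn -0.06 now [0.5009 0.2441 0.0252] zang 102.14 q [ 1.890e+01  2.910e+01  1.005e+02 -1.000e-01  5.140e+01 -8.320e+01] F [-7.2 -1.6  6.3] w 0.0354 t 14.35
```

View pics/w9c.png

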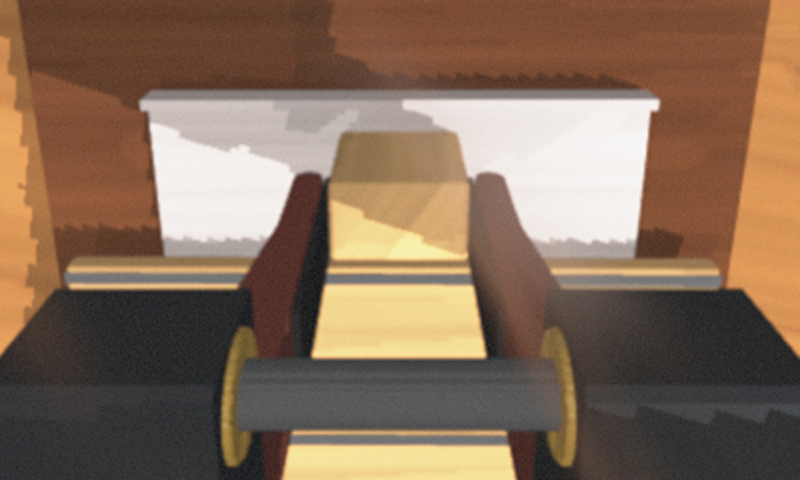

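View pics/s9.png

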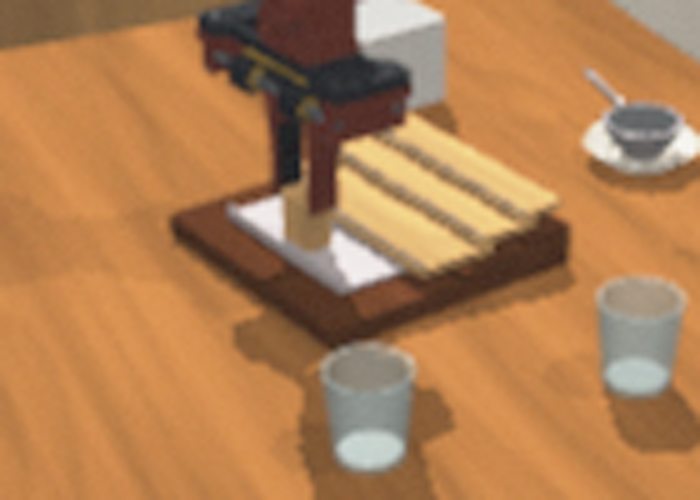

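It advanced 2 mm once the press was lighter, so that was friction. Continuing with a light press.

```bash
python3 -m inch '[[[-0.04,-0.15,0,0,-1],[-0.06,-0.3,0,0,-1],[-0.06,-0.4,0,0,-1]]]' 60
python3 - <<'E'
from h import *
ex=np.array([np.cos(np.radians(12.1)),np.sin(np.radians(12.1)),0]);o=np.array([.532,.2505,0])
p,R,s=pose();print("toolx",R[:,0].round(4),"bx",(p-o)@ex,"z",p[2]);
E
python3 -m inch '[[[-0.03,-0.3,0,0,-1],[-0.05,-0.6,0,0,-1],[-0.05,-0.6,0,0,-1]]]' 60
python3 - <<'E'
from h import *
ex=np.array([np.cos(np.radians(12.1)),np.sin(np.radians(12.1)),0]);o=np.array([.532,.2505,0])
p,R,s=pose();print("toolx",R[:,0].round(4),"bx",(p-o)@ex,"z",p[2],s["ft_torque"]);
E
```

```text
t: 14.82
position: [0.5009, 0.2441, 0.0252]
ee_rot: [97.7, 88.6, -160.2]
force: [-12.4, -1.8, 10.7]
gripper_width: 0.0351
toolx [-0.0228 -0.0082 -0.9997] bx -0.03178717267684818 z 0.025240821143616456
t: 15.2
position: [0.5006, 0.2441, 0.0252]
ee_rot: [95.5, 88.0, -162.4]
force: [-15.0, -2.7, 14.6]
gripper_width: 0.0349
toolx [-0.0336 -0.0107 -0.9994] bx -0.03207578509431735 z 0.025198301136863187 [-0.02781209  2.58352098 -0.08114818]
```

```bash
python3 -m inch '[[[0.2,0.2,0,0,-1],[0.25,0.6,0,0,-1],[0.25,0.6,0,0,-1]]]' 60
python3 - <<'E'
from h import *
ex=np.array([np.cos(np.radians(12.1)),np.sin(np.radians(12.1)),0]);o=np.array([.532,.2505,0])
p,R,s=pose();print("toolx",R[:,0].round(4),"bx",(p-o)@ex,"z",p[2]);
im=cams.capture("wrist");cv2.imwrite("pics/w10.png",im)
cv2.imwrite("pics/w10c.png",cv2.resize(im[190:320,140:420],None,fx=2.8,fy=4,interpolation=cv2.INTER_CUBIC))
E
```

```text
t: 15.58
position: [0.4999, 0.2441, 0.0248]
ee_rot: [96.2, 88.5, -161.8]
force: [1.7, -0.5, 8.4]
gripper_width: 0.0353
toolx [-0.0242 -0.008  -0.9997] bx -0.03268051381595708 z 0.024813995608241136
```

View pics/w10c.png

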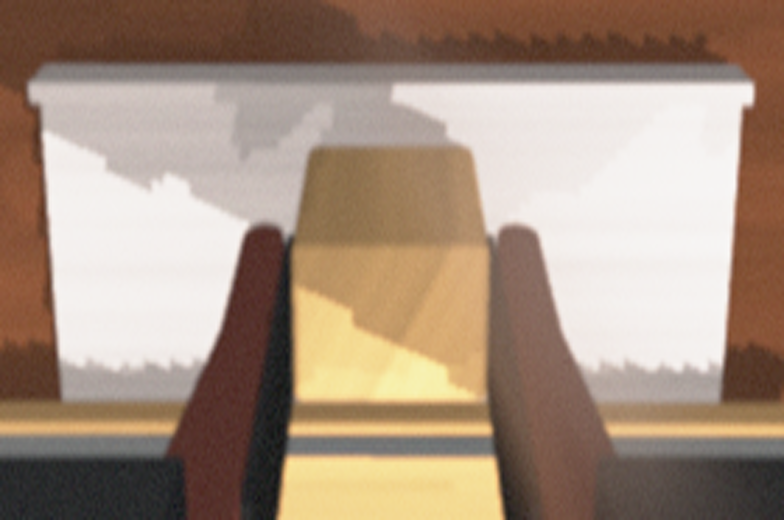

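```bash
python3 - <<'E'
from h import *
ex=np.array([np.cos(np.radians(12.1)),np.sin(np.radians(12.1)),0]);o=np.array([.532,.2505,0])
f=lambda P:[(x/2.8+140,y/4+190) for x,y in P]
ey=np.array([-ex[1],ex[0],0])
def show(n,P,z):
    A=bp(f(P),"wrist",z);print(n,"bx",((A-o)@ex).round(4),"by",((A-o)@ey).round(4),"len",np.linalg.norm(A[1]-A[0]).round(4))
show("hem outer top",[(40,64),(742,64)],.028)
show("hem front corner",[(30,82),(754,82)],.028)
show("lip bottom",[(60,402),(720,402)],.025)
show("slat top edge",[(60,436),(720,436)],.033)
show("block back top",[(312,147),(472,147)],.062)
show("block front top",[(294,243),(490,243)],.062)
E
```

```text
hem outer top bx [-0.0554 -0.0553] by [-0.0731  0.0726] len 0.1456
hem front corner bx [-0.0527 -0.0526] by [-0.0754  0.0753] len 0.1507
lip bottom bx [0.0012 0.0012] by [-0.0752  0.0742] len 0.1494
slat top edge bx [0.0025 0.0024] by [-0.0727  0.0717] len 0.1444
block back top bx [-0.0545 -0.0545] by [-0.0139  0.014 ] len 0.0279
block front top bx [-0.0419 -0.0419] by [-0.0174  0.0175] len 0.0349
```

Hem to lip measures 53.8 mm against 52 mm expected at the stop, so the strip may still be 1–2 mm short. I'll try again with almost no press.

```bash
python3 -m inch '[[[-0.06,-0.2,0,0,-1],[-0.1,-0.5,0,0,-1],[-0.12,-0.7,0,0,-1],[-0.12,-0.7,0,0,-1]]]' 60
python3 - <<'E'
from h import *
ex=np.array([np.cos(np.radians(12.1)),np.sin(np.radians(12.1)),0]);o=np.array([.532,.2505,0])
p,R,s=pose();print("toolx",R[:,0].round(4),"bx",(p-o)@ex,"z",p[2]);
im=cams.capture("wrist");cv2.imwrite("pics/w11.png",im)
cv2.imwrite("pics/w11c.png",cv2.resize(im[190:320,140:420],None,fx=2.8,fy=4,interpolation=cv2.INTER_CUBIC))
E
```

```text
t: 16.12
position: [0.5007, 0.2443, 0.0254]
ee_rot: [94.6, 87.9, -163.4]
force: [-15.5, -1.9, 14.8]
gripper_width: 0.0355
toolx [-0.0351 -0.0105 -0.9993] bx -0.03193912715103994 z 0.025387335217840305
```

View pics/w11c.png

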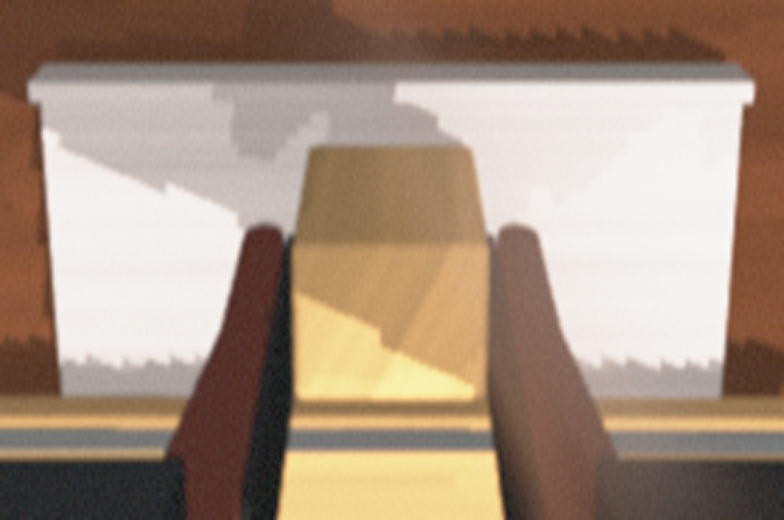

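The push is tilting the tool about 2° nose-down. I'll pull back a few millimetres under press to straighten it, then slide in again lightly.

```bash
python3 -m inch '[[[0.15,0.4,0,0,-1],[0.2,1.0,0,0,-1],[0.2,1.2,0,0,-1]]]' 60
python3 -m inch '[[[0.1,0.5,0,0,-1],[0.15,1.0,0,0,-1],[0.15,1.0,0,0,-1]]]' 60
python3 - <<'E'
from h import *
ex=np.array([np.cos(np.radians(12.1)),np.sin(np.radians(12.1)),0]);o=np.array([.532,.2505,0])
p,R,s=pose();print("toolx",R[:,0].round(4),"bx",(p-o)@ex,"z",p[2]);
E
```

```text
t: 16.55
position: [0.492, 0.2428, 0.0248]
ee_rot: [94.2, 88.3, -163.8]
force: [5.2, 0.9, 7.5]
gripper_width: 0.0349
t: 16.92
position: [0.4852, 0.2417, 0.0248]
ee_rot: [93.8, 88.6, -164.2]
force: [4.1, 0.9, 6.9]
gripper_width: 0.0353
toolx [-0.0236 -0.0066 -0.9997] bx -0.0476465003483903 z 0.024765894053902913
```

```bash
python3 -m inch '[[[0.3,0,0,0,-1],[0.35,0.4,0,0,-1],[0.4,0.7,0,0,-1]]]' 60
python3 - <<'E'
from h import *
ex=np.array([np.cos(np.radians(12.1)),np.sin(np.radians(12.1)),0]);o=np.array([.532,.2505,0])
p,R,s=pose();print("toolx",R[:,0].round(4),"bx",(p-o)@ex,"z",p[2]);
E
python3 -m inch '[[[0.3,0.2,0,0,-1],[0.4,0.6,0,0,-1],[0.4,0.8,0,0,-1]]]' 60
python3 - <<'E'
from h import *
ex=np.array([np.cos(np.radians(12.1)),np.sin(np.radians(12.1)),0]);o=np.array([.532,.2505,0])
p,R,s=pose();print("toolx",R[:,0].round(4),"bx",(p-o)@ex,"z",p[2]);delta((.532-.978*.03,.2505-.2096*.03,.0245),102.2)
E
```

```text
t: 17.3
position: [0.4856, 0.2418, 0.0247]
ee_rot: [96.4, 89.4, -161.6]
force: [9.8, -1.3, 23.6]
gripper_width: 0.0354
toolx [-0.0099 -0.0033 -0.9999] bx -0.047216759516140946 z 0.024693396489085376
t: 17.68
position: [0.486, 0.2419, 0.0247]
ee_rot: [-97.7, 89.7, 4.4]
force: [11.1, -1.1, 20.9]
gripper_width: 0.0349
toolx [ 5.3e-03  4.0e-04 -1.0e+00] bx -0.04675871801012814 z 0.024748767189154773
delta cm [ 0.03 -1.68 -0.12] turn -0.17 now [0.486  0.2419 0.0247] zang 102.03 q [ 1.920e+01  2.770e+01  1.035e+02 -1.000e-01  4.850e+01 -8.270e+01] F [11.1 -1.1 20.9] w 0.0349 t 17.68
```

```bash
python3 -m inch '[[[-0.03,0,0,-0.15,-1],[-0.03,-0.4,-0.05,-0.15,-1],[-0.03,-0.8,-0.1,-0.15,-1],[-0.02,-1.1,-0.1,-0.15,-1],[-0.02,-1.4,-0.1,-0.15,-1],[-0.02,-1.4,-0.1,-0.15,-1]]]' 60
python3 - <<'E'
from h import *
ex=np.array([np.cos(np.radians(12.1)),np.sin(np.radians(12.1)),0]);o=np.array([.532,.2505,0])
p,R,s=pose();print("toolx",R[:,0].round(4),"bx",(p-o)@ex,"z",p[2]);delta((.532-.978*.03,.2505-.2096*.03,.0245),102.2)
E
```

```text
t: 18.42
position: [0.4863, 0.2414, 0.0246]
ee_rot: [92.9, 89.0, -164.9]
force: [-27.2, -1.3, 39.2]
gripper_width: 0.0347
toolx [-0.0175 -0.0047 -0.9998] bx -0.04660583455561603 z 0.024627599928873485
delta cm [-0.02 -1.66 -0.07] turn -0.03 now [0.4863 0.2414 0.0246] zang 102.17 q [ 1.910e+01  2.830e+01  1.023e+02  1.000e-01  5.050e+01 -8.320e+01] F [-27.2  -1.3  39.2] w 0.0347 t 18.43
```

```bash
python3 -m inch '[[[0.3,0.2,0,0,-1],[0.4,0.6,0,0,-1],[0.4,0.8,0,0,-1]]]' 60
python3 -m inch '[[[-0.06,0,0,0,-1],[-0.06,0,0,0,-1]]]' 60
python3 - <<'E'
from h import *
ex=np.array([np.cos(np.radians(12.1)),np.sin(np.radians(12.1)),0]);o=np.array([.532,.2505,0])
p,R,s=pose();print("toolx",R[:,0].round(4),"bx",(p-o)@ex,"z",p[2]);delta((.532-.978*.03,.2505-.2096*.03,.0245),102.2)
E
```

```text
t: 18.8
position: [0.4865, 0.2415, 0.0247]
ee_rot: [100.4, 89.8, -157.4]
force: [9.8, -0.3, 24.2]
gripper_width: 0.035
t: 19.05
position: [0.4856, 0.2412, 0.0248]
ee_rot: [98.3, 89.7, -159.4]
force: [0.3, -0.3, 6.7]
gripper_width: 0.0352
toolx [-0.0046 -0.0017 -1.    ] bx -0.04733090574512971 z 0.024791213264964307
delta cm [ 0.02 -1.73 -0.07] turn 0.01 now [0.4856 0.2412 0.0248] zang 102.21 q [ 19.1  27.9 103.1  -0.   49.3 -83.1] F [ 0.3 -0.3  6.7] w 0.0352 t 19.05
```

```bash
python3 -m inch '[[[-0.05,-0.1,0,0,-1],[-0.06,-0.4,0,0,-1],[-0.06,-0.7,0,0,-1],[-0.06,-1.0,0,0,-1],[-0.06,-1.3,0,0,-1],[-0.06,-1.3,0,0,-1]]]' 60
python3 - <<'E'
from h import *
ex=np.array([np.cos(np.radians(12.1)),np.sin(np.radians(12.1)),0]);o=np.array([.532,.2505,0])
p,R,s=pose();print("toolx",R[:,0].round(4),"bx",(p-o)@ex,"z",p[2]);delta((.532-.978*.03,.2505-.2096*.03,.0245),102.2)
E
```

```text
t: 19.8
position: [0.4851, 0.2411, 0.0247]
ee_rot: [93.3, 88.4, -164.5]
force: [-24.2, -4.0, 36.8]
gripper_width: 0.035
toolx [-0.027  -0.0075 -0.9996] bx -0.04786805770678449 z 0.024686551831028886
delta cm [-0.03 -1.79 -0.06] turn 0.0 now [0.4851 0.2411 0.0247] zang 102.2 q [ 1.900e+01  2.850e+01  1.019e+02  1.000e-01  5.120e+01 -8.320e+01] F [-24.2  -4.   36.8] w 0.035 t 19.8
```

```bash
python3 -m inch '[[[0.3,0.2,0,0,-1],[0.4,0.7,0,0,-1],[0.4,1.0,0,0,-1]]]' 60
python3 -m inch '[[[-0.08,0,0,0,-1],[-0.12,0,0,0,-1],[-0.12,0,0,0,-1]]]' 60
python3 - <<'E'
from h import *
ex=np.array([np.cos(np.radians(12.1)),np.sin(np.radians(12.1)),0]);o=np.array([.532,.2505,0])
p,R,s=pose();print("toolx",R[:,0].round(4),"bx",(p-o)@ex,"z",p[2]);delta((.532-.978*.03,.2505-.2096*.03,.0245),102.2)
E
```

```text
t: 20.18
position: [0.4851, 0.2412, 0.0248]
ee_rot: [96.6, 89.5, -161.2]
force: [14.5, -1.5, 18.8]
gripper_width: 0.0351
t: 20.55
position: [0.4835, 0.2407, 0.0249]
ee_rot: [96.2, 89.3, -161.6]
force: [-0.6, -0.7, 1.3]
gripper_width: 0.0352
toolx [-0.0122 -0.0041 -0.9999] bx -0.049464840539307914 z 0.02492496139668817
delta cm [ 0.02 -1.95 -0.07] turn 0.04 now [0.4835 0.2407 0.0249] zang 102.24 q [ 19.1  28.  102.9   0.   49.9 -83.1] F [-0.6 -0.7  1.3] w 0.0352 t 20.55
```

```bash
python3 -m inch '[[[-0.05,0,0,0,-1],[-0.05,-0.3,0,0,-1],[-0.05,-0.7,0,0,-1],[-0.05,-1.1,0,0,-1],[-0.05,-1.4,0,0,-1],[-0.05,-1.4,0,0,-1]]]' 60
python3 - <<'E'
from h import *
ex=np.array([np.cos(np.radians(12.1)),np.sin(np.radians(12.1)),0]);o=np.array([.532,.2505,0])
p,R,s=pose();print("toolx",R[:,0].round(4),"bx",(p-o)@ex,"z",p[2]);delta((.532-.978*.03,.2505-.2096*.03,.0245),102.2)
E
```

```text
t: 21.3
position: [0.4951, 0.2431, 0.0249]
ee_rot: [95.9, 89.0, -161.9]
force: [-3.8, -1.3, 5.6]
gripper_width: 0.0353
toolx [-0.0161 -0.0053 -0.9999] bx -0.037622165893798756 z 0.024886227531279427
delta cm [ 0.03 -0.76 -0.06] turn 0.05 now [0.4951 0.2431 0.0249] zang 102.25 q [ 19.   28.8 101.2   0.   51.  -83.3] F [-3.8 -1.3  5.6] w 0.0353 t 21.3
```

```bash
python3 -m inch '[[[-0.1,0,0,0,-1],[-0.1,-0.3,0,0,-1],[-0.1,-0.5,0,0,-1],[-0.1,-0.7,0,0,-1],[-0.1,-0.7,0,0,-1]]]' 60
python3 - <<'E'
from h import *
ex=np.array([np.cos(np.radians(12.1)),np.sin(np.radians(12.1)),0]);o=np.array([.532,.2505,0])
p,R,s=pose();print("toolx",R[:,0].round(4),"bx",(p-o)@ex,"z",p[2]);delta((.532-.978*.03,.2505-.2096*.03,.0245),102.2)
E
```

```text
t: 21.92
position: [0.5009, 0.2444, 0.0256]
ee_rot: [95.2, 88.9, -162.6]
force: [-4.6, 0.1, 3.4]
gripper_width: 0.0348
toolx [-0.0181 -0.0057 -0.9998] bx -0.031685586264587076 z 0.02557841897746853
delta cm [ 0.1  -0.17 -0.06] turn 0.04 now [0.5009 0.2444 0.0256] zang 102.24 q [ 18.9  29.1 100.3   0.   51.7 -83.4] F [-4.6  0.1  3.4] w 0.0348 t 21.93
```

```bash
python3 -m inch '[[[-0.04,-0.2,0,0,-1],[-0.06,-0.5,0,0,-1],[-0.06,-0.5,0,0,-1]]]' 60
python3 - <<'E'
from h import *
ex=np.array([np.cos(np.radians(12.1)),np.sin(np.radians(12.1)),0]);o=np.array([.532,.2505,0])
p,R,s=pose();print("toolx",R[:,0].round(4),"bx",(p-o)@ex,"z",p[2]);delta((.532-.978*.03,.2505-.2096*.03,.0245),102.2)
im=cams.capture("wrist");cv2.imwrite("pics/w12.png",im)
cv2.imwrite("pics/w12c.png",cv2.resize(im[190:320,140:420],None,fx=2.8,fy=4,interpolation=cv2.INTER_CUBIC))
im=cams.capture("side");cv2.imwrite("pics/s12.png",cv2.resize(im[130:230,190:330],None,fx=5,fy=5,interpolation=cv2.INTER_CUBIC))
E
```

```text
t: 22.3
position: [0.501, 0.2447, 0.0256]
ee_rot: [93.1, 88.4, -164.7]
force: [-12.0, -0.8, 10.0]
gripper_width: 0.0352
toolx [-0.0264 -0.0072 -0.9996] bx -0.03153254627700133 z 0.025637908182682148
delta cm [ 0.11 -0.16 -0.08] turn -0.0 now [0.501  0.2447 0.0256] zang 102.2 q [ 18.9  29.3  99.9   0.1  52.4 -83.4] F [-12.   -0.8  10. ] w 0.0352 t 22.3
```

View pics/w12c.png

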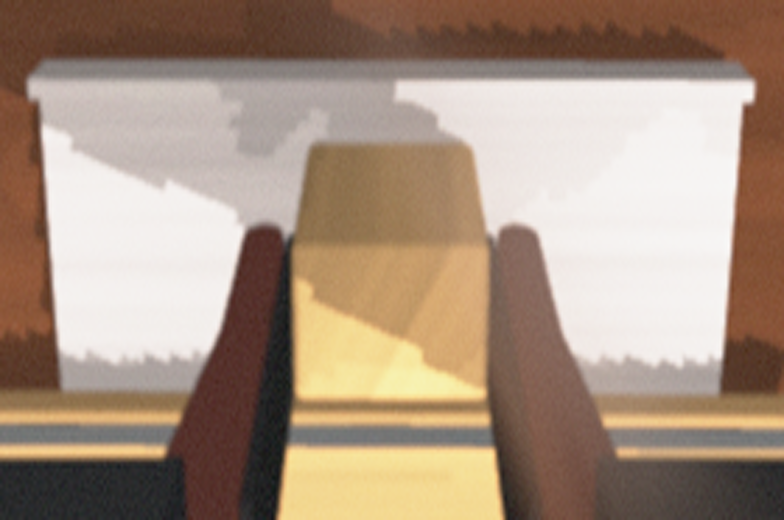

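View pics/s12.png

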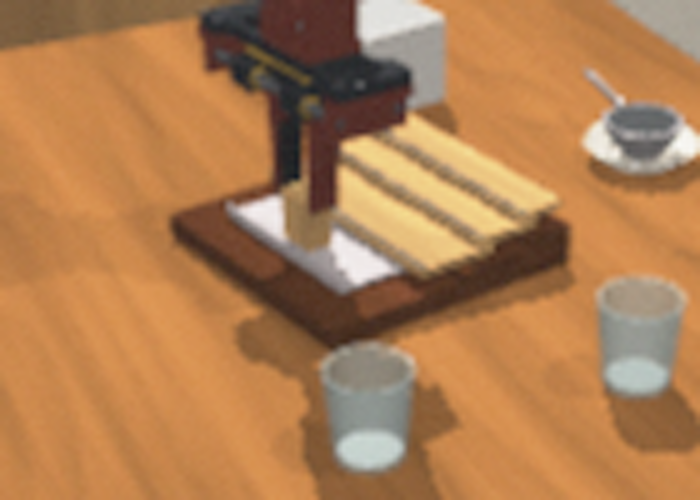

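Three approaches with different presses all stopped at the same place (bx -31.5 to -31.8 mm), and the sideways force now exceeds the normal force, so this is the stop. I'll press it flat, straighten the tilt and measure again.

```bash
python3 -m inch '[[[0.2,0,0,0,-1],[0.35,0,0,0,-1],[0.35,0.1,0,0,-1]]]' 60
python3 - <<'E'
from h import *
ex=np.array([np.cos(np.radians(12.1)),np.sin(np.radians(12.1)),0]);o=np.array([.532,.2505,0])
p,R,s=pose();print("toolx",R[:,0].round(4),"bx",(p-o)@ex,"z",p[2]);delta((.532-.978*.03,.2505-.2096*.03,.0245),102.2)
im=cams.capture("wrist");cv2.imwrite("pics/w13.png",im)
cv2.imwrite("pics/w13c.png",cv2.resize(im[190:320,140:420],None,fx=2.8,fy=4,interpolation=cv2.INTER_CUBIC))
im=cams.capture("side");cv2.imwrite("pics/s13.png",im)
for c in("side","wrist"):
  for q in("strip","strip_grip","lip","tea_board","cup_near","cup_far"): print(c,q,[(round(d["p"],2),np.round(d["at"],4)) for d in nets.pinpoint(q,c)][:4])
E
```

```text
t: 22.78
position: [0.5004, 0.2446, 0.0247]
ee_rot: [93.3, 88.5, -164.5]
force: [-7.0, -2.2, 23.5]
gripper_width: 0.0352
toolx [-0.0247 -0.0069 -0.9997] bx -0.032169161608702944 z 0.024705128565359627
delta cm [ 0.02 -0.22 -0.08] turn -0.01 now [0.5004 0.2446 0.0247] zang 102.19 q [ 1.890e+01  2.930e+01  1.001e+02  1.000e-01  5.210e+01 -8.340e+01] F [-7.  -2.2 23.5] w 0.0352 t 22.77
side strip [(0.68, array([ 0.3147, -0.4828,  0.0011])), (0.59, array([0.5228, 0.2453, 0.014 ])), (0.32, array([ 0.4472, -0.0021,  0.0031]))]
side strip_grip [(0.89, array([ 0.3074, -0.2798,  0.0276])), (0.87, array([ 0.3037, -0.4733,  0.0216])), (0.52, array([0.5004, 0.2429, 0.0364])), (0.34, array([0.5413, 0.3284, 0.0204]))]
side lip []
side tea_board [(0.79, array([0.5339, 0.2519, 0.0015]))]
side cup_near [(0.96, array([ 0.4443, -0.0034, -0.    ]))]
side cup_far [(0.62, array([6.456e-01, 5.000e-04, 3.100e-03]))]
wrist strip [(0.9, array([0.518 , 0.254 , 0.0154]))]
wrist strip_grip [(0.86, array([0.5002, 0.2433, 0.0444]))]
wrist lip [(0.63, array([0.5326, 0.2518, 0.0238])), (0.39, array([0.5021, 0.2452, 0.0419]))]
wrist tea_board []
wrist cup_near []
wrist cup_far []
```

View pics/w13c.png

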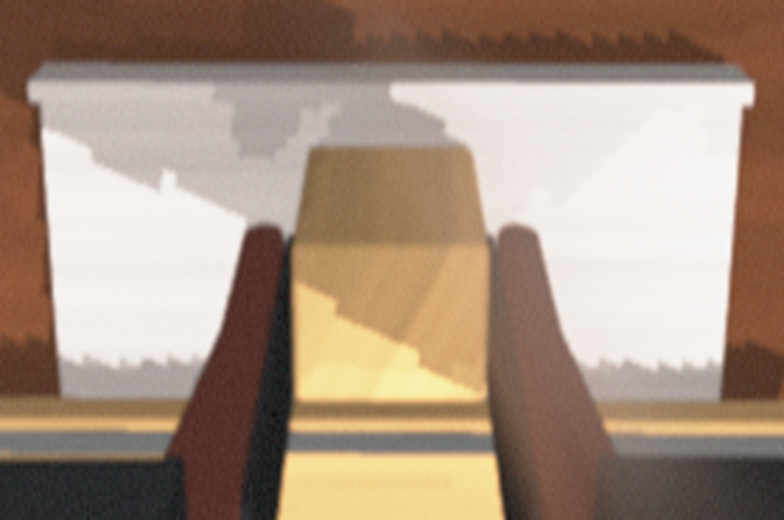

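```bash
python3 - <<'E'
from h import *
ex=np.array([np.cos(np.radians(12.1)),np.sin(np.radians(12.1)),0]);o=np.array([.532,.2505,0])
ey=np.array([-ex[1],ex[0],0])
f=lambda P:[(x/2.8+140,y/4+190) for x,y in P]
def show(n,P,z):
    A=bp(f(P),"wrist",z);print(n,"bx",((A-o)@ex).round(4),"by",((A-o)@ey).round(4),"len",np.linalg.norm(A[1]-A[0]).round(4))
show("hem foot",[(40,63),(742,63)],.018)
show("hem top back",[(30,80),(754,80)],.028)
show("lip bottom",[(60,398),(720,398)],.025)
show("slat top",[(60,435),(720,435)],.033)
# pixel->mm sensitivity
A=bp(f([(400,398),(400,402)]),"wrist",.025);print("1px mm",np.linalg.norm(A[1]-A[0])*1000)
# contrast of slat end edges vs closed model in wrist
for by in(-.1,.1):
  print(proj([o+by*ey+[0,0,.025]+.0008*ex,o+by*ey+[0,0,.033]+.0008*ex],"wrist").round(1))
E
```

```text
hem foot bx [-0.052  -0.0523] by [-0.0765  0.0766] len 0.1531
hem top back bx [-0.0523 -0.0525] by [-0.075   0.0756] len 0.1506
lip bottom bx [0.0012 0.0008] by [-0.0747  0.0745] len 0.1493
slat top bx [0.003  0.0026] by [-0.0722  0.0721] len 0.1443
1px mm 0.7080877868690648
[[121.3 289. ]
 [115.5 295.6]]
[[437.6 289.6]
 [443.3 296.3]]
```

View pics/w13.png

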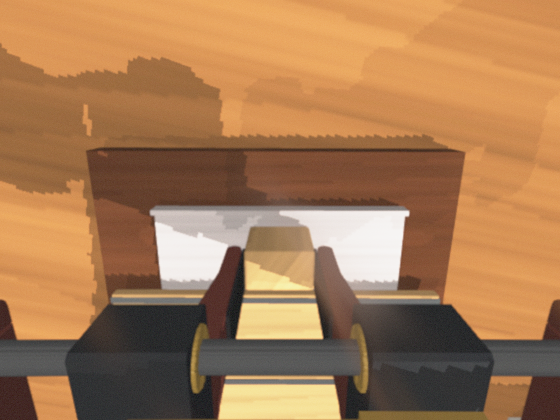

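```bash
python3 -m inch '[[[-0.1,0,0,0,-1],[-0.12,-0.2,0,0,-1],[-0.15,-0.5,0,0,-1],[-0.18,-0.8,0,0,-1],[-0.18,-0.8,0,0,-1]]]' 60
python3 - <<'E'
from h import *
ex=np.array([np.cos(np.radians(12.1)),np.sin(np.radians(12.1)),0]);o=np.array([.532,.2505,0])
p,R,s=pose();print("toolx",R[:,0].round(4),"bx",(p-o)@ex,"z",p[2],s["force"],"t",s["t"])
E
```

```text
t: 24.1
position: [0.5006, 0.2447, 0.0255]
ee_rot: [92.5, 87.7, -165.4]
force: [-18.1, -2.3, 15.9]
gripper_width: 0.0352
toolx [-0.0381 -0.0099 -0.9992] bx -0.03188078375888161 z 0.025510621920558432 [-18.14460606  -2.32622912  15.89389935] t 24.1
```

The force ratio is now 1.05 with no advance, so it is bearing on the stop. Next I straighten the tool under a firm press, where friction keeps the strip in place, and finish pressed flat.

```bash
python3 -m inch '[[[0.3,0,0,0,-1],[0.4,0.2,0,0,-1],[0.45,0.5,0,0,-1]]]' 60
python3 -m inch '[[[0.3,0.1,0,0,-1],[0.4,0.4,0,0,-1],[0.45,0.6,0,0,-1]]]' 60
python3 - <<'E'
from h import *
ex=np.array([np.cos(np.radians(12.1)),np.sin(np.radians(12.1)),0]);o=np.array([.532,.2505,0])
p,R,s=pose();print("toolx",R[:,0].round(4),"bx",(p-o)@ex,"z",p[2],s["force"],"t",s["t"])
E
```

```text
t: 24.48
position: [0.5001, 0.2446, 0.0246]
ee_rot: [93.4, 88.2, -164.4]
force: [0.3, -1.2, 25.2]
gripper_width: 0.0352
t: 24.85
position: [0.5005, 0.2447, 0.0246]
ee_rot: [95.6, 88.9, -162.1]
force: [-0.7, -2.2, 31.7]
gripper_width: 0.035
toolx [-0.0177 -0.0057 -0.9998] bx -0.03203059945484446 z 0.024554500726729107 [-0.73533669 -2.2092276  31.670042  ] t 24.85
```

```bash
python3 -m inch '[[[0.3,0.2,0,0,-1],[0.4,0.5,0,0,-1],[0.4,0.6,0,0,-1]]]' 60
python3 -m inch '[[[0.2,0,0,0,-1],[0.25,-0.15,0,0,-1],[0.25,-0.15,0,0,-1]]]' 60
python3 - <<'E'
from h import *
ex=np.array([np.cos(np.radians(12.1)),np.sin(np.radians(12.1)),0]);o=np.array([.532,.2505,0])
p,R,s=pose();print("toolx",R[:,0].round(4),"bx",(p-o)@ex,"z",p[2],s["force"],"t",s["t"])
im=cams.capture("wrist");cv2.imwrite("pics/w14.png",im)
cv2.imwrite("pics/w14c.png",cv2.resize(im[190:320,140:420],None,fx=2.8,fy=4,interpolation=cv2.INTER_CUBIC))
im=cams.capture("side");cv2.imwrite("pics/s14.png",cv2.resize(im[130:240,180:340],None,fx=5,fy=5,interpolation=cv2.INTER_CUBIC))
E
```

```text
t: 25.22
position: [0.5009, 0.2448, 0.0246]
ee_rot: [104.8, 89.6, -152.9]
force: [0.8, -1.1, 25.3]
gripper_width: 0.0356
t: 25.6
position: [0.501, 0.2447, 0.0246]
ee_rot: [103.8, 89.5, -153.9]
force: [-13.2, -2.5, 34.3]
gripper_width: 0.0349
toolx [-0.008  -0.0039 -1.    ] bx -0.031572804828455606 z 0.02455517427349175 [-13.21265875  -2.47117044  34.29890752] t 25.6
```

View pics/w14c.png

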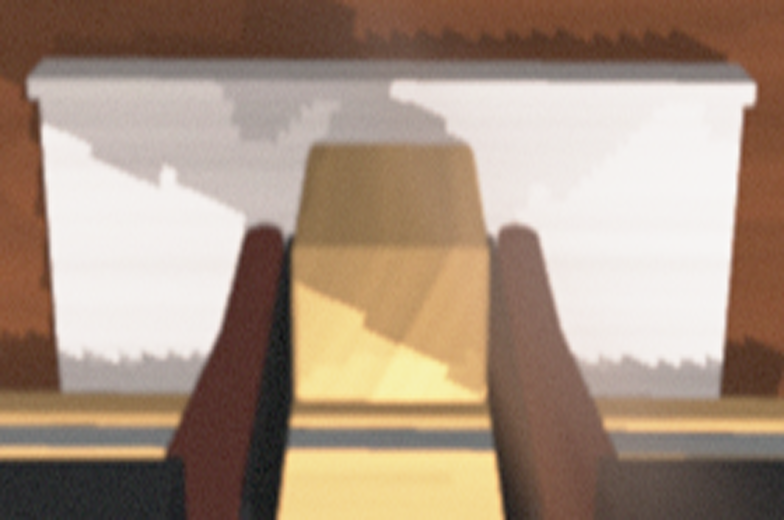

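View pics/s14.png

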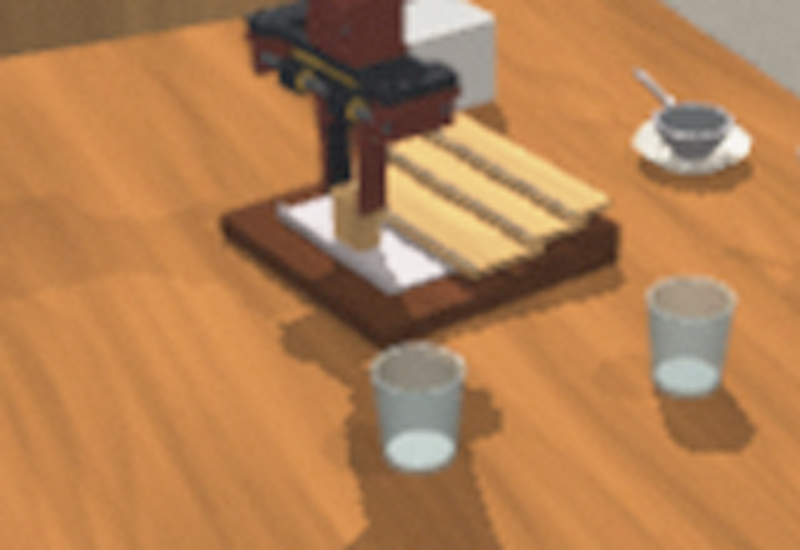

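```bash
python3 - <<'E'
from h import *
ex=np.array([np.cos(np.radians(12.1)),np.sin(np.radians(12.1)),0]);o=np.array([.532,.2505,0])
ey=np.array([-ex[1],ex[0],0])
f=lambda P:[(x/2.8+140,y/4+190) for x,y in P]
def show(n,P,z):
    A=bp(f(P),"wrist",z);d=A[1]-A[0];print(n,"bx",((A-o)@ex).round(4),"by",((A-o)@ey).round(4),"ang",np.degrees(np.arctan2(d[1],d[0])).round(2))
show("hem top",[(30,79),(754,81)],.028)
show("lip bottom",[(60,392),(720,397)],.025)
a=cv2.imread("pics/w14.png")
def edge(cols,r0,r1,pol,im):
    g=cv2.GaussianBlur(cv2.cvtColor(im,cv2.COLOR_BGR2GRAY).astype(float),(3,3),0)
    out=[]
    for c in cols:
        d=np.diff(g[r0:r1,c])*pol; i=int(d.argmax())
        if 0<i<len(d)-1:
            den=d[i-1]-2*d[i]+d[i+1]; i=i+(.5*(d[i-1]-d[i+1])/den if den else 0)
        out.append((c,r0+i+.5))
    return out
K=camT("wrist")
for n,im in(("w13",cv2.imread("pics/w13.png")),("w14",a)):
  L=edge(list(range(115,200,5))+list(range(365,436,5)),294,306,-1,im)
  H=edge(range(160,400,10),206,214,1,im)
  F=edge(range(110,440,10),143,156,1,im)
  for m,E,z in(("slat stripe",L,.033),("hem",H,.028),("ledge front",F,.018)):
    A=bp(E,"wrist",z); s=np.polyfit((A-o)@ey,(A-o)@ex,1); r=(A-o)@ex-np.polyval(s,(A-o)@ey); k=abs(r)<.001
    s=np.polyfit(((A-o)@ey)[k],((A-o)@ex)[k],1);print(n,m,"turn vs 102.1 deg",np.degrees(np.arctan(-s[0])).round(2),"bx",s[1].round(4),k.sum(),len(k))
p,R,s=pose();print(np.degrees(np.arctan2(R[1,2],R[0,2])),s["force"],s["t"])
E
```

```text
hem top bx [-0.0519 -0.0522] by [-0.0749  0.0754] ang 102.25
lip bottom bx [0.0011 0.0012] by [-0.0746  0.0748] ang 102.06
w13 slat stripe turn vs 102.1 deg 1.9 bx 0.0053 32 32
w13 hem turn vs 102.1 deg 0.18 bx -0.052 21 24
w13 ledge front turn vs 102.1 deg 0.04 bx -0.0848 33 33
w14 slat stripe turn vs 102.1 deg 2.08 bx 0.0051 32 32
w14 hem turn vs 102.1 deg 0.04 bx -0.0523 24 24
w14 ledge front turn vs 102.1 deg -0.11 bx -0.0854 33 33
102.3316534318443 [-12.93866534  -2.86553352  34.0670139 ] 25.7
```

```bash
python3 - <<'E'
from h import *
s=bot.get_state();print(s["force"],s["gripper_width"],s["t"]);print(bot.close_job())
E
```

```text
[-12.93866534  -2.86553352  34.0670139 ] 0.03509124966117886 25.7
the job is handed in; nothing more can be done
None
```

I gripped the aluminium strip by its wooden block, laid it on the ledge and slid it under the front slat to the stop. I handed the job in at 25.7 s, still gripping the block at 60 N and pressing down with about 34 N.

**Checks that agreed:**
- **Depth:** the hem is 33 mm from the ledge's front edge, exactly as expected with the strip at the stop. Four pushes with different presses ended at the same place, within 0.5 mm.
- **Squareness:** the strip is within about 0.15° of the board.
- **Slat and cups:** the slat looked shut in the side view, judged by eye. Both cups stood where they began.

**What failed or disagreed:**
- **Friction jams:** the slide jammed several times, and in the worst jam the wrist force reached 51 N vertically and 35 N sideways. I pulled the strip back about 17 mm once to straighten the tool, then slid it in again with a lighter press.
- **Strip briefly off the ledge at the back:** pushing tilted the tool up to 2° nose-down, so the strip's back edge probably rose about 1 mm at times. I pressed it flat again, and the tool ended about 0.5° off vertical.
- **Distance to the lip:** measured against the slat's lip instead of the ledge, the strip came out about 1.4 mm short. That is within the camera calibration error, and the automatic fit of the slat edge was not usable.

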